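Spent coin cells into the discharger

TASK

Switch the discharger off at its isolator handle, then use the orange scoop to move every coin cell from the blue tray into the discharger's basin, never touching a cell with the metal fingers. Only when all the cells are in, switch the isolator fully on again; leave the scoop standing flat on its rest plate, with the whole pan on the plate, and leave the other things on the counter where they are.

Things in the scene. Friction and masses are not known exactly. Their poses are not given: they have to be found in the camera images.
- cell0: One of eight possible coin cells (5 to 8 are there, the rest absent): a bare steel disc, 24.5 mm across, 7.7 mm thick, both rims bevelled by 2.8 mm, about 10 g, slippery (friction about 0.25). Lies flat on the floor of the blue tray at the start. Origin: centre of its underside, z out of the flat side.
- cell1: One of eight possible coin cells (5 to 8 are there, the rest absent): a bare steel disc, 24.5 mm across, 7.7 mm thick, both rims bevelled by 2.8 mm, about 10 g, slippery (friction about 0.25). Lies flat on the floor of the blue tray at the start. Origin: centre of its underside, z out of the flat side.
- cell2: One of eight possible coin cells (5 to 8 are there, the rest absent): a bare steel disc, 24.5 mm across, 7.7 mm thick, both rims bevelled by 2.8 mm, about 10 g, slippery (friction about 0.25). Lies flat on the floor of the blue tray at the start. Origin: centre of its underside, z out of the flat side.
- cell3: One of eight possible coin cells (5 to 8 are there, the rest absent): a bare steel disc, 24.5 mm across, 7.7 mm thick, both rims bevelled by 2.8 mm, about 10 g, slippery (friction about 0.25). Lies flat on the floor of the blue tray at the start. Origin: centre of its underside, z out of the flat side.
- cell4: One of eight possible coin cells (5 to 8 are there, the rest absent): a bare steel disc, 24.5 mm across, 7.7 mm thick, both rims bevelled by 2.8 mm, about 10 g, slippery (friction about 0.25). Lies flat on the floor of the blue tray at the start. Origin: centre of its underside, z out of the flat side.
- cell5: One of eight possible coin cells (5 to 8 are there, the rest absent): a bare steel disc, 24.5 mm across, 7.7 mm thick, both rims bevelled by 2.8 mm, about 10 g, slippery (friction about 0.25). Lies flat on the floor of the blue tray at the start. Origin: centre of its underside, z out of the flat side.
- cell6: One of eight possible coin cells (5 to 8 are there, the rest absent): a bare steel disc, 24.5 mm across, 7.7 mm thick, both rims bevelled by 2.8 mm, about 10 g, slippery (friction about 0.25). Lies flat on the floor of the blue tray at the start. Origin: centre of its underside, z out of the flat side.
- cell7: One of eight possible coin cells (5 to 8 are there, the rest absent): a bare steel disc, 24.5 mm across, 7.7 mm thick, both rims bevelled by 2.8 mm, about 10 g, slippery (friction about 0.25). Lies flat on the floor of the blue tray at the start. Origin: centre of its underside, z out of the flat side.
- tray: Fixed blue collecting tray, a long trough open at the top. Inside 230 mm long (its x axis) and 86 mm wide (y), walls 5 mm thick, tops above the counter: long sides 38 mm, +x end 45 mm, -x end 24 mm; inner floor 3 mm above the counter. Origin: centre of its underside. The cells start in the +x half, at x from +9 to +100 mm; the 110 mm at the -x end are free of them.
- tray_end (a point): Point on the tray's inner floor at the foot of the +x end wall, middle of its width: the end where the cells lie.
- scoop: Loose orange hand scoop, 70 to 120 g. Flat pan 75 mm long (nose at +x), 78 mm wide (y), floor 1.6 mm thick, front lip open; side walls 22 mm high begin 20 mm behind the lip, flared from 58 to 71 mm apart inside; back wall 30 mm high. Black flat-sided handle, 14 mm thick (y), 22 mm deep, 100 mm long, rises backwards at 45 degrees to x -114, z 96 mm. Origin: underside, mid pan. Stands level, z up.
- scoop_grip (a point): Point in the middle of the scoop's handle, where to grip it across its 14 mm (along the scoop's y): 80 mm behind and 62 mm above the scoop's origin. Same axes as the scoop.
- scoop_lip (a point): Middle of the scoop's front lip, at the underside: 37.5 mm ahead of the scoop's origin.
- rest: Fixed flat black rubber rest plate with a yellow outline, 140 (x) by 130 (y) by 3 mm, the scoop's place. Origin: centre of its underside.
- rest_mid (a point): Centre of the rest plate's top, 3 mm above the counter.
- discharger: Fixed white cell discharger, 154 mm (x) by 252 mm (y) by 60 mm high. Its -y part is an open square basin with a copper floor, its +y part the control end with the isolator handle on top. Origin: on the counter, 77 mm from front and back and 125 mm from the basin's end.
- basin (a point): Centre of the basin's floor, 12 mm above the counter. The basin is 130 by 130 mm inside, its walls 12 mm thick, its rim 48 mm above its floor and 60 mm above the counter. Same axes as the discharger.
- isolator (a joint): Isolator handle on the control end, a steel rod with a red ball, hinged 82 mm above the counter about the discharger's y axis. 0 rad = OFF: against its stop on the discharger's -x side (red mark); 1.2 rad = ON: against its stop on the +x side (green mark). It leans 0.6 rad from upright at either stop. Friction (about 1 N at the ball) keeps it where it is left.
- isolator_tip (a point): Centre of the isolator handle's red ball, 26 mm across, 80 mm from the hinge. The hinge lies at the discharger's x = 0, y = +80 mm; the ball stands 148 mm above the counter at either stop, 45 mm before or behind the hinge, and 162 mm at mid swing. It can be pushed from the side with closed fingers.
- watch: Bystander: titanium sports watch with its bracelet laid out straight, 42 by 160 by 12 mm. Origin: under the case.
- die: Bystander: nickel caseback press die, 34 mm across, 28 mm high. Origin: centre of its underside.
- loupe: Bystander: horn-handled loupe, 105 mm long, 22 mm high. Origin: under the lens.
- cup: Bystander: clear plastic parts cup, 52 mm across, 36 mm high. Origin: centre of its underside.
- driver: Bystander: screwdriver, 130 mm long, lying flat. Origin: under its middle.

How it is judged (in metres and radians):
On the way, in this order (a step that is already met when the one before it is completed fails the run):
1. the isolator is switched off (value of joint isolator below 0.18 rad), for 0.2 s.
2. every coin cell lies in the basin while the isolator is off (value of joint isolator below 0.18 rad and x of cell0 in the frame of basin between -0.065 and 0.065 m and y of cell0 in the frame of basin between -0.065 and 0.065 m and z of cell0 in the frame of basin between -0.005 and 0.046 m and x of cell1 in the frame of basin between -0.065 and 0.065 m and y of cell1 in the frame of basin between -0.065 and 0.065 m and z of cell1 in the frame of basin between -0.005 and 0.046 m and x of cell2 in the frame of basin between -0.065 and 0.065 m and y of cell2 in the frame of basin between -0.065 and 0.065 m and z of cell2 in the frame of basin between -0.005 and 0.046 m and x of cell3 in the frame of basin between -0.065 and 0.065 m and y of cell3 in the frame of basin between -0.065 and 0.065 m and z of cell3 in the frame of basin between -0.005 and 0.046 m and x of cell4 in the frame of basin between -0.065 and 0.065 m and y of cell4 in the frame of basin between -0.065 and 0.065 m and z of cell4 in the frame of basin between -0.005 and 0.046 m and x of cell5 in the frame of basin between -0.065 and 0.065 m and y of cell5 in the frame of basin between -0.065 and 0.065 m and z of cell5 in the frame of basin between -0.005 and 0.046 m and x of cell6 in the frame of basin between -0.065 and 0.065 m and y of cell6 in the frame of basin between -0.065 and 0.065 m and z of cell6 in the frame of basin between -0.005 and 0.046 m and x of cell7 in the frame of basin between -0.065 and 0.065 m and y of cell7 in the frame of basin between -0.065 and 0.065 m and z of cell7 in the frame of basin between -0.005 and 0.046 m), for 0.2 s.
3. the isolator is switched on again (value of joint isolator above 1.02 rad and x of cell0 in the frame of basin between -0.065 and 0.065 m and y of cell0 in the frame of basin between -0.065 and 0.065 m and z of cell0 in the frame of basin between -0.005 and 0.046 m and x of cell1 in the frame of basin between -0.065 and 0.065 m and y of cell1 in the frame of basin between -0.065 and 0.065 m and z of cell1 in the frame of basin between -0.005 and 0.046 m and x of cell2 in the frame of basin between -0.065 and 0.065 m and y of cell2 in the frame of basin between -0.065 and 0.065 m and z of cell2 in the frame of basin between -0.005 and 0.046 m and x of cell3 in the frame of basin between -0.065 and 0.065 m and y of cell3 in the frame of basin between -0.065 and 0.065 m and z of cell3 in the frame of basin between -0.005 and 0.046 m and x of cell4 in the frame of basin between -0.065 and 0.065 m and y of cell4 in the frame of basin between -0.065 and 0.065 m and z of cell4 in the frame of basin between -0.005 and 0.046 m and x of cell5 in the frame of basin between -0.065 and 0.065 m and y of cell5 in the frame of basin between -0.065 and 0.065 m and z of cell5 in the frame of basin between -0.005 and 0.046 m and x of cell6 in the frame of basin between -0.065 and 0.065 m and y of cell6 in the frame of basin between -0.065 and 0.065 m and z of cell6 in the frame of basin between -0.005 and 0.046 m and x of cell7 in the frame of basin between -0.065 and 0.065 m and y of cell7 in the frame of basin between -0.065 and 0.065 m and z of cell7 in the frame of basin between -0.005 and 0.046 m), for 0.2 s.
At the end, for the whole second after the job is handed in: Every coin cell is at rest in the basin (below its rim), the isolator is on (beyond 1.02 rad of 1.2), and the scoop stands level (within 0.08 rad) and still on the rest plate, the middle of its pan within 32 mm of the plate's centre (all of step 3 and linear speed of each of cell0, cell1, cell2, cell3, cell4, cell5, cell6, cell7 below 0.03 m/s and horizontal distance between scoop and rest_mid below 0.032 m and angle between scoop's own z axis and vertical below 0.08 rad and z of scoop in the frame of rest_mid between -0.004 and 0.005 m and linear speed of scoop below 0.02 m/s); the robot touches nothing.
It fails at once if a coin cell is touched by the fingers (contact force between the fingers and cell0 above 0.3 N or contact force between the fingers and cell1 above 0.3 N or contact force between the fingers and cell2 above 0.3 N or contact force between the fingers and cell3 above 0.3 N or contact force between the fingers and cell4 above 0.3 N or contact force between the fingers and cell5 above 0.3 N or contact force between the fingers and cell6 above 0.3 N or contact force between the fingers and cell7 above 0.3 N).
It fails at once if the isolator is switched on while some cells are in the basin and others are not (value of joint isolator above 0.6 rad and ((x of cell0 in the frame of basin between -0.065 and 0.065 m and y of cell0 in the frame of basin between -0.065 and 0.065 m and z of cell0 in the frame of basin between -0.005 and 0.046 m) or (x of cell1 in the frame of basin between -0.065 and 0.065 m and y of cell1 in the frame of basin between -0.065 and 0.065 m and z of cell1 in the frame of basin between -0.005 and 0.046 m) or (x of cell2 in the frame of basin between -0.065 and 0.065 m and y of cell2 in the frame of basin between -0.065 and 0.065 m and z of cell2 in the frame of basin between -0.005 and 0.046 m) or (x of cell3 in the frame of basin between -0.065 and 0.065 m and y of cell3 in the frame of basin between -0.065 and 0.065 m and z of cell3 in the frame of basin between -0.005 and 0.046 m) or (x of cell4 in the frame of basin between -0.065 and 0.065 m and y of cell4 in the frame of basin between -0.065 and 0.065 m and z of cell4 in the frame of basin between -0.005 and 0.046 m) or (x of cell5 in the frame of basin between -0.065 and 0.065 m and y of cell5 in the frame of basin between -0.065 and 0.065 m and z of cell5 in the frame of basin between -0.005 and 0.046 m) or (x of cell6 in the frame of basin between -0.065 and 0.065 m and y of cell6 in the frame of basin between -0.065 and 0.065 m and z of cell6 in the frame of basin between -0.005 and 0.046 m) or (x of cell7 in the frame of basin between -0.065 and 0.065 m and y of cell7 in the frame of basin between -0.065 and 0.065 m and z of cell7 in the frame of basin between -0.005 and 0.046 m)) and ((x of cell0 in the frame of basin above 0.068 m or x of cell0 in the frame of basin below -0.068 m or y of cell0 in the frame of basin above 0.068 m or y of cell0 in the frame of basin below -0.068 m or z of cell0 in the frame of basin above 0.06 m) or (x of cell1 in the frame of basin above 0.068 m or x of cell1 in the frame of basin below -0.068 m or y of cell1 in the frame of basin above 0.068 m or y of cell1 in the frame of basin below -0.068 m or z of cell1 in the frame of basin above 0.06 m) or (x of cell2 in the frame of basin above 0.068 m or x of cell2 in the frame of basin below -0.068 m or y of cell2 in the frame of basin above 0.068 m or y of cell2 in the frame of basin below -0.068 m or z of cell2 in the frame of basin above 0.06 m) or (x of cell3 in the frame of basin above 0.068 m or x of cell3 in the frame of basin below -0.068 m or y of cell3 in the frame of basin above 0.068 m or y of cell3 in the frame of basin below -0.068 m or z of cell3 in the frame of basin above 0.06 m) or (x of cell4 in the frame of basin above 0.068 m or x of cell4 in the frame of basin below -0.068 m or y of cell4 in the frame of basin above 0.068 m or y of cell4 in the frame of basin below -0.068 m or z of cell4 in the frame of basin above 0.06 m) or (x of cell5 in the frame of basin above 0.068 m or x of cell5 in the frame of basin below -0.068 m or y of cell5 in the frame of basin above 0.068 m or y of cell5 in the frame of basin below -0.068 m or z of cell5 in the frame of basin above 0.06 m) or (x of cell6 in the frame of basin above 0.068 m or x of cell6 in the frame of basin below -0.068 m or y of cell6 in the frame of basin above 0.068 m or y of cell6 in the frame of basin below -0.068 m or z of cell6 in the frame of basin above 0.06 m) or (x of cell7 in the frame of basin above 0.068 m or x of cell7 in the frame of basin below -0.068 m or y of cell7 in the frame of basin above 0.068 m or y of cell7 in the frame of basin below -0.068 m or z of cell7 in the frame of basin above 0.06 m))).
It fails at once if a bystander (watch, die, loupe, cup, screwdriver) is moved by more than 20 mm (distance of any of watch, die, loupe, cup, driver from where it was at the start of the episode above 0.02 m).
Of cell0, cell1, cell2, cell3, cell4, cell5, cell6, cell7 only 5 to 8 are there at a start; the rules pass over those that are not, and their reading is None.
At some moment in a run one of scoop may be knocked a few centimetres aside while the robot is not near it.
It also fails if it takes over 210 s, if anything falls off the work surface, if the arm or the gripper's body presses on something with over 40 N, if the wrist force passes 120 N, or if a joint passes its speed limit or range.

ROBOT

A 7-joint arm with a two-finger parallel gripper is mounted at the origin on the work surface. World frame = base frame: x ahead of the robot, y to its left, z up, the work surface at z = 0. Lengths are in mm, angles in rad, forces in N, time in s.
With the tool pointing down it reaches from about 425 to 875 mm from the base axis. Payload 4.7 kg.
Tool frame: the origin (TCP) lies midway between the tips of the shut fingers; the grasp point (between the pads) lies 19 mm behind it; z points along the fingers, y is the line along which they close (so a half turn about z gives the same grasp; the last joint's range is limited). The gripper opens to 87 mm and grips with 3 to 60 N. Pads are 19 mm wide; open, the fingers measure 117 mm over their backs; the gripper's body (75 mm by 190 mm) begins 51 mm behind the grasp point.
Start: joints at [-1.22, 0.321, -0.07, 1.45, 0.023, 1.371, -0.057], TCP at [214.832, 613.492, 222.587] pointing down, gripper open.
Joint ranges: [-2.86, 2.86], [-0.3, 2.09], [-1.38, 1.24], [0.06, 2.45], [-1.56, 4.7], [0.09, 2.05], [-2.69, 2.69]. Speed limits (rad/s): [2.57, 2.57, 3.14, 3.14, 3.14, 3.14, 3.14].

INTERFACE

Orientations are given as a 3x3 rotation matrix whose columns are the frame's x, y, z axes.
In Python, from bench import env gives the robot as it stands.
- The arm moves only by the tool carry_out, never from a script. Its argument "moves" is a list of rows, each an object of numbers: "x", "y", "z": the shift along the tool's x, y, z each as a share of 0.15 m, from -1 to 1; "rx", "ry", "rz": the turn, a rotation vector about the tool's x, y, z each as a share of 2 pi rad, from -1 to 1. A call has 1 to 8 rows; each row is the pose to reach, as a shift and turn from the pose commanded when the call began, along the tool's axes at that moment, turning the shorter way round; what a row does not reach only later rows make up. A row lasts 1/10 s, in which the tool goes at most 50 mm and 8.59 degrees, less where a joint would pass 70% of its speed; a pose out of reach is approached as far as the arm can. A call with a number of a shift or a turn outside -1 to 1 is refused whole. A call with a gripper value outside its range is refused whole. "claw" is the opening, from -1 (shut) to 1 (fully open), set as the call begins (left out, the last holds). The fingers move at their own pace and stop on an object; "squeeze" is the grip in N (left out, the last holds). Time passes only in rows, so rows that repeat a pose let the fingers close. It gives the time, the measured TCP pose, the force, the opening and the grip force at its end, in the units of the state.
- env.read_state(): the state, without advancing time (a new reading comes with each control period).
- env.camera(name): name is "scene" or "top"; returns a dict with "img" (400x640x3 uint8, red, green, blue), "K" (3x3 intrinsics, pixels), "cam_to_world" (4x4, takes a point from camera to world coordinates). Camera axes: x right, y up, looking along -z (the intrinsics and any distortion apply to the point x, -y, -z); pixel columns grow to the right and rows downward; lengths in mm; the calibration is good to about 2 mm. A picture is of the moment at which its call begins. There is no depth.
- env.close_job(): hands the job in; it is judged then, once.
The state is a dict: "time_s": time; "joint_pos": joint angles; "joint_vel": joint speeds; "effort": joint torques, N m; "tool_pos": TCP position; "ee_rot": TCP orientation; "wrist_force": force on the tool from outside, world axes, zero at the start; "torque": the same for the moment, N m; "opening": finger opening in mm; "gripper_force": force on a finger pad.
Only numpy, scipy, OpenCV 4.12 (cv2) and the standard library are available. Lean on these libraries where they do the work, as an engineer would, in place of code of your own. Each camera call takes 0.05 s, during which the arm holds its last target. There are 200 camera calls.

## Working session

There is one attempt and no reset: what is moved stays moved. The work goes in short steps, Python scripts to look and compute and a tool call to move; the robot and the scene stay as the last step left them, time stands still between calls to the robot, and variables do not carry over. Pictures are saved under pics/ and viewed, at most 14 in all, crops included, and the job is handed in when it is done.

Besides the shell and the picture viewer there is one more tool, called after "Call:" by a JSON object that holds its "op" and its "data". carry_out: Moves the arm, as the interface text tells. Shift numbers are shares of 0.15 m and turn numbers shares of 2 pi rad, none past 1 either way. Its arguments: {"type":"object","properties":{"moves":{"type":"array","items":{"type":"object","properties":{"x":{"type":"number"},"y":{"type":"number"},"z":{"type":"number"},"rx":{"type":"number"},"ry":{"type":"number"},"rz":{"type":"number"}}}},"claw":{"type":"number"},"squeeze":{"type":"number"}},"required":["moves"]}

```bash
mkdir -p pics; ls; cat > h.py <<'E'
import numpy as np, cv2
from bench import env
def shot(name,fn=None):
    c=env.camera(name); 
    if fn: cv2.imwrite('pics/'+fn,c['img'][:,:,::-1])
    return c
def ray(c,uv,z):
    K=np.array(c['K']);T=np.array(c['cam_to_world'])
    d=np.linalg.inv(K)@np.array([uv[0],uv[1],1.]); d=np.array([d[0],-d[1],-d[2]])
    d=T[:3,:3]@d; o=T[:3,3]; return o+d*(z-o[2])/d[2]
def proj(c,p):
    K=np.array(c['K']);T=np.array(c['cam_to_world'])
    q=T[:3,:3].T@(np.array(p,float)-T[:3,3]); q=K@np.array([q[0],-q[1],-q[2]]); return q[:2]/q[2]
E
python3 - <<'E'
from h import *
a=shot('top','t1.png');b=shot('scene','s1.png')
print([k for k in a]); print(a['K'],np.round(a['cam_to_world'],3)); print(b['K'],np.round(b['cam_to_world'],3))
s=env.read_state(); print(s)
E
```

```text
pics
['img', 'K', 'cam_to_world']
[[403.47129955   0.         327.57391218]
 [  0.         403.47129955 190.9294735 ]
 [  0.           0.           1.        ]] [[-2.500000e-02  9.940000e-01 -1.090000e-01  4.439200e+02]
 [-9.990000e-01 -2.300000e-02  2.700000e-02  2.292800e+01]
 [ 2.500000e-02  1.100000e-01  9.940000e-01  1.018078e+03]
 [ 0.000000e+00  0.000000e+00  0.000000e+00  1.000000e+00]]
[[374.12312003   0.         305.87378347]
 [  0.         374.12312003 196.75180455]
 [  0.           0.           1.        ]] [[ 1.930000e-01 -6.290000e-01  7.530000e-01  1.370506e+03]
 [ 9.810000e-01  1.080000e-01 -1.610000e-01 -1.706820e+02]
 [ 2.000000e-02  7.700000e-01  6.380000e-01  8.248910e+02]
 [ 0.000000e+00  0.000000e+00  0.000000e+00  1.000000e+00]]
{'time_s': 0.1, 'joint_pos': array([-1.2199108 ,  0.32174892, -0.07006816,  1.45154359,  0.02263139,
        1.37079467, -0.05689735]), 'joint_vel': array([ 0.00091087, -0.00056907, -0.00057123, -0.00272525,  0.00084099,
       -0.00147834, -0.00094356]), 'effort': array([-2.78187972e-04, -4.92575920e+01, -4.06006370e-01, -3.13397706e+01,
       -6.42354065e-02,  3.95157421e-02,  6.37505195e-05]), 'tool_pos': array([214.70016739, 612.99938949, 221.57545525]), 'ee_rot': array([[-9.43828692e-01,  3.30434872e-01, -4.41638735e-04],
       [ 3.30435142e-01,  9.43827258e-01, -1.65030866e-03],
       [-1.28488854e-04, -1.70354162e-03, -9.99998541e-01]]), 'wrist_force': array([ 1.40776818, -0.41486026,  0.00544834]), 'torque': array([-0.01723301, -0.00175747,  0.03924121]), 'gripper_force': 0.0, 'opening': 87.20491777067348}
```

View pics/t1.png

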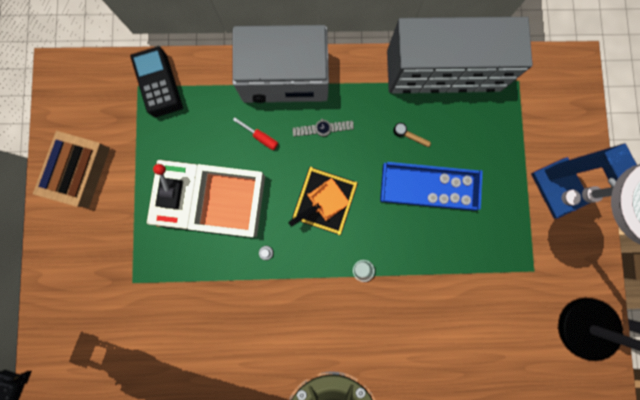

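View pics/s1.png

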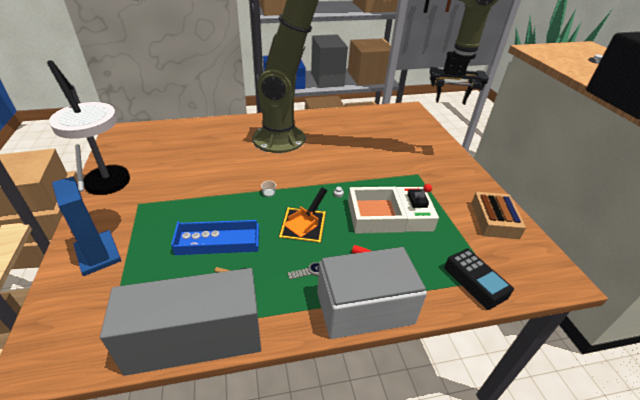

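Top view: the tray is at about (431,187) with 7 cells at its right end. The scoop is on the rest at (326,200), handle towards lower left. The discharger is at (207,198), with the ball up at (159,169), which is ON. I'll measure these and look at enlarged crops.

```bash
python3 - <<'E'
from h import *
c=shot('top');im=c['img'];cv2.imwrite('pics/c1.png',cv2.resize(im[130:290,140:500,::-1],None,fx=2.2,fy=2.2,interpolation=cv2.INTER_CUBIC))
hsv=cv2.cvtColor(im,cv2.COLOR_RGB2HSV)
def quad(m,z,nm,lim):
    m=m.astype(np.uint8)*255; k=np.zeros_like(m); x0,y0,x1,y1=lim; k[y0:y1,x0:x1]=m[y0:y1,x0:x1]
    cs,_=cv2.findContours(k,cv2.RETR_EXTERNAL,cv2.CHAIN_APPROX_NONE); q=max(cs,key=cv2.contourArea)
    r=cv2.minAreaRect(q);b=cv2.boxPoints(r); P=np.array([ray(c,p,z)[:2] for p in b])
    print(nm,np.round(b,1).tolist(),'W',np.round(P).tolist(),'ctr',P.mean(0).round(1),'sides',np.round([np.linalg.norm(P[1]-P[0]),np.linalg.norm(P[2]-P[1])],1))
H,S,V=[hsv[:,:,i].astype(int) for i in range(3)]
quad((H>105)&(H<128)&(S>120),38,'tray',(360,140,500,230))
quad((H>20)&(H<32)&(S>150)&(V>120),3,'rest',(280,150,370,250))
quad((H>8)&(H<19)&(S>150)&(V>120),12,'scoop',(295,160,365,235))
quad((S<60)&(V>150),60,'disch',(140,150,275,245))
quad((H>3)&(H<16)&(S>80)&(V>100),12,'copper',(195,160,265,240))
quad(((H<5)|(H>175))&(S>180)&(V>80),148,'ball',(145,155,175,185))
for w in ['scene']:
    c=shot('scene');im=c['img'];cv2.imwrite('pics/c2.png',cv2.resize(im[170:270,160:450,::-1],None,fx=2.7,fy=2.7,interpolation=cv2.INTER_CUBIC))
E
```

```text
tray [[379.3999938964844, 201.10000610351562], [383.20001220703125, 161.3000030517578], [483.29998779296875, 170.8000030517578], [479.5, 210.60000610351562]] W [[524.0, -130.0], [622.0, -143.0], [593.0, -392.0], [494.0, -376.0]] ctr [ 558.3 -260.2] sides [ 99.4 249.9]
rest [[291.8999938964844, 218.3000030517578], [309.20001220703125, 166.39999389648438], [357.20001220703125, 182.39999389648438], [339.8999938964844, 234.3000030517578]] W [[488.0, 86.0], [619.0, 40.0], [575.0, -81.0], [445.0, -33.0]] ctr [532.    3.2] sides [138.7 128.7]
scoop [[305.79998779296875, 194.5], [332.3999938964844, 176.3000030517578], [350.6000061035156, 202.8000030517578], [324.1000061035156, 221.10000610351562]] W [[546.0, 50.0], [591.0, -18.0], [523.0, -62.0], [479.0, 6.0]] ctr [534.9  -5.8] sides [81.2 81.1]
disch [[145.6999969482422, 223.6999969482422], [153.89999389648438, 157.5], [262.20001220703125, 171.0], [254.0, 237.1999969482422]] W [[481.0, 425.0], [639.0, 409.0], [600.0, 152.0], [443.0, 172.0]] ctr [541.  289.4] sides [158. 260.]
copper [[199.1999969482422, 223.3000030517578], [206.60000610351562, 171.6999969482422], [254.89999389648438, 178.60000610351562], [247.5, 230.1999969482422]] W [[481.0, 314.0], [610.0, 297.0], [590.0, 177.0], [461.0, 196.0]] ctr [535.4 245.8] sides [129.8 122. ]
ball [[154.0, 165.0], [164.0, 165.0], [164.0, 173.0], [154.0, 173.0]] W [[604.0, 373.0], [604.0, 352.0], [586.0, 351.0], [587.0, 373.0]] ctr [595.3 362.1] sides [21.4 17.5]
```

View pics/c1.png

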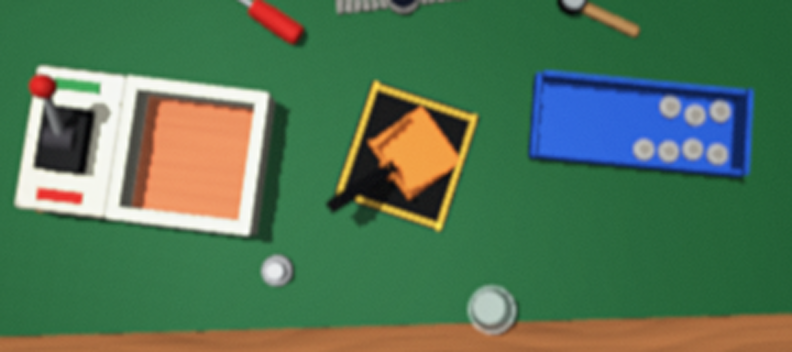

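View pics/c2.png

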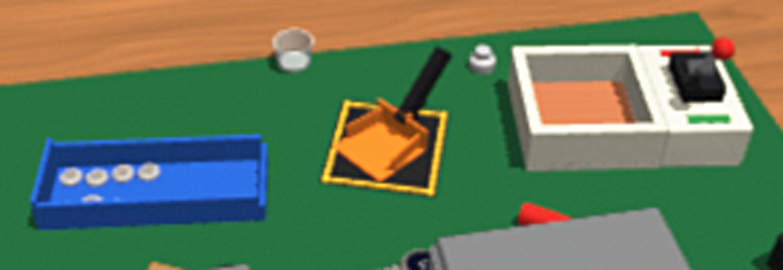

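Seven cells are visible (rows of 3 and 4), the ball is at the green mark (ON), and the scoop's nose points about (0.6,-0.8) in world xy. I'll refine the tray and scoop numbers and plan the isolator push.

```bash
cat >> h.py <<'E'
from scipy.spatial.transform import Rotation as Ro
D=np.pi/180
def tool(h,pitch=0):
    """tool rotation for scoop heading h (deg), pitch>0 nose down; tool y = scoop y"""
    x=np.array([np.cos(h*D),np.sin(h*D),0]);z=np.array([0,0,1.]);S=np.column_stack([x,np.cross(z,x),z])
    return S@Ro.from_rotvec([0,pitch*D,0]).as_matrix()@np.diag([-1,1,-1.])
def scoop_tool(o,h,pitch=0,g=(-80,0,62)):
    """tool pose with scoop origin at o; g grasp point in scoop frame, tool vertical when scoop level"""
    R=tool(h,pitch);S=R@np.diag([-1,1,-1.])
    return np.array(o)+S@np.array(g)+19*R[:,2],R
def go(p,R):
    s=env.read_state();Rm=np.array(s['ee_rot'])
    d=Rm.T@(np.array(p)-s['tool_pos'])/150;r=Ro.from_matrix(Rm.T@R).as_rotvec()/2/np.pi
    print('t',round(s['time_s'],1),'tcp',np.round(s['tool_pos'],1),'F',np.round(s['wrist_force'],1),'| shift',np.round(d,3),'turn',np.round(r,4))
E
python3 - <<'E'
from h import *
c=shot('top');im=c['img']
for nm,uv,z in [('hiA',(479.5,210.6),45),('hiB',(483.3,170.8),45),('loA',(379.4,201.1),0),('loB',(383.2,161.3),0),('loA24',(379.4,201.1),24),('loB24',(383.2,161.3),24),('handle_end',(291,223),96)]:
    print(nm,ray(c,uv,z).round(1))
# cells
hsv=cv2.cvtColor(im,cv2.COLOR_RGB2HSV);m=((hsv[:,:,1]<90)&(hsv[:,:,2]>110)).astype(np.uint8)
n,l,st,ce=cv2.connectedComponentsWithStats(m[165:208,385:480])
for s,q in zip(st[1:],ce[1:]): print(s[4],ray(c,q+[385,165],8).round(1))
hsv0=hsv[150:250,280:370];m=((hsv0[:,:,2]<60)).astype(np.uint8)
e=np.array([.992,-.125]);b=np.array([596,363])
go([*(b+45*e),140],np.array(env.read_state()['ee_rot']))
go([*(b+45*e),140],tool(-7.3+90))
go([*(b+45*e),140],tool(-7.3))
E
```

```text
hiA [ 494.1 -372.8   45. ]
hiB [ 591.9 -388.8   45. ]
loA [ 526.6 -136.     0. ]
loB [ 628.9 -149.9    0. ]
loA24 [ 524.7 -132.3   24. ]
loB24 [ 624.5 -145.8   24. ]
handle_end [473.6  82.7  96. ]
73 [ 580.8 -302.3    8. ]
70 [ 574.2 -360.8    8. ]
72 [ 570.5 -331.1    8. ]
72 [ 531.7 -269.1    8. ]
73 [ 529.1 -297.7    8. ]
71 [ 530.8 -325.7    8. ]
73 [ 524.4 -354.     8. ]
t 0.2 tcp [214.8 613.2 222. ] F [0.7 1.  0.3] | shift [-3.243 -0.671  0.548] turn [0. 0. 0.]
t 0.2 tcp [214.8 613.2 222. ] F [0.7 1.  0.3] | shift [-3.243 -0.671  0.548] turn [-1.000e-04 -1.000e-04 -2.833e-01]
t 0.2 tcp [214.8 613.2 222. ] F [0.7 1.  0.3] | shift [-3.243 -0.671  0.548] turn [-0.0001 -0.     -0.0333]
```

Tray centre is about (559.5,-261.9), its +x axis at -96.8°, and the cells fit x 10 to 96 mm as described. Next is the isolator: I'll bring the closed fingers to the +x side of the ball.

Call:
{"op": "carry_out", "data": {"moves": [{"x": -0.3, "y": -0.07}, {"x": -0.6, "y": -0.14}, {"x": -0.9, "y": -0.2}, {"x": -0.9, "y": -0.2}], "claw": -1}}

```text
invalid input
```

Call:
{"op": "carry_out", "data": {"moves": [{"x": -0.3, "y": -0.07}, {"x": -0.6, "y": -0.14}, {"x": -0.9, "y": -0.2}, {"x": -0.9, "y": -0.2}]}}

```text
invalid input
```

Call:
{"op": "carry_out", "data": {"moves": [{"x": -0.3, "y": -0.07}, {"x": -0.6, "y": -0.14}, {"x": -0.9, "y": -0.2}, {"x": -0.9, "y": -0.2}]}}

```text
invalid input
```

Call:
{"op": "carry_out", "data": {"moves": [{"x": -0.3, "y": -0.05}, {"x": -0.54, "y": -0.07, "rz": -0.02}, {"x": -0.54, "y": -0.07, "rz": -0.033}, {"x": -0.54, "y": -0.07, "rz": -0.033}, {"x": -0.54, "y": -0.07, "rz": -0.033}]}}

```text
invalid input
```

```bash
python3 - <<'E'
from h import *
e=np.array([.992,-.125]);b=np.array([596,363])
s=env.read_state();print(s['opening'],s['joint_pos'].round(2))
go([*(b+45*e),140],tool(-7.3))
E
```

```text
87.05397971804427 [-1.22  0.32 -0.07  1.45  0.02  1.37 -0.06]
t 0.2 tcp [214.8 613.2 222. ] F [0.7 1.  0.3] | shift [-3.243 -0.671  0.548] turn [-0.0001 -0.     -0.0333]
```

All four calls were rejected. I'll try again with all six numbers in each row.

Call:
{"op": "carry_out", "data": {"moves": [{"x": -0.3, "y": -0.07, "z": 0, "rx": 0, "ry": 0, "rz": 0}, {"x": -0.6, "y": -0.14, "z": 0, "rx": 0, "ry": 0, "rz": 0}, {"x": -0.9, "y": -0.2, "z": 0, "rx": 0, "ry": 0, "rz": 0}, {"x": -0.9, "y": -0.2, "z": 0, "rx": 0, "ry": 0, "rz": 0}], "claw": -1, "squeeze": 30}}

```text
time_s: 0.65
tool_pos: [341.5, 534.7, 222.7]
ee_rot: [[-0.94, 0.342, 0.005], [0.342, 0.94, -0.003], [-0.006, -0.001, -1.0]]
wrist_force: [0.6, -0.2, 1.4]
opening: 62.9
gripper_force: 0.0
```

Call:
{"op": "carry_out", "data": {"moves": [{"x": -0.3, "y": -0.07, "z": 0, "rx": 0, "ry": 0, "rz": 0}, {"x": -0.6, "y": -0.14, "z": 0, "rx": 0, "ry": 0, "rz": 0}, {"x": -0.9, "y": -0.2, "z": 0, "rx": 0, "ry": 0, "rz": 0}, {"x": -0.9, "y": -0.2, "z": 0, "rx": 0, "ry": 0, "rz": 0}]}}

```text
time_s: 1.05
tool_pos: [457.9, 460.7, 222.4]
ee_rot: [[-0.94, 0.342, 0.005], [0.342, 0.94, -0.004], [-0.006, -0.002, -1.0]]
wrist_force: [0.5, -0.5, -0.3]
opening: 31.4
gripper_force: 0.0
```

Call:
{"op": "carry_out", "data": {"moves": [{"x": -0.3, "y": -0.07, "z": 0, "rx": 0, "ry": 0, "rz": 0}, {"x": -0.6, "y": -0.14, "z": 0, "rx": 0, "ry": 0, "rz": 0}, {"x": -0.9, "y": -0.2, "z": 0, "rx": 0, "ry": 0, "rz": 0}, {"x": -0.9, "y": -0.2, "z": 0, "rx": 0, "ry": 0, "rz": 0}]}}

```text
time_s: 1.45
tool_pos: [574.2, 386.9, 221.9]
ee_rot: [[-0.94, 0.342, 0.004], [0.342, 0.94, -0.005], [-0.006, -0.004, -1.0]]
wrist_force: [0.3, -0.6, 0.1]
opening: 3.0
gripper_force: 0.0
```

Call:
{"op": "carry_out", "data": {"moves": [{"x": -0.3, "y": -0.05, "z": 0, "rx": 0, "ry": 0, "rz": -0.02}, {"x": -0.54, "y": -0.07, "z": 0, "rx": 0, "ry": 0, "rz": -0.033}, {"x": -0.54, "y": -0.07, "z": 0, "rx": 0, "ry": 0, "rz": -0.033}, {"x": -0.54, "y": -0.07, "z": 0, "rx": 0, "ry": 0, "rz": -0.033}]}}

```text
time_s: 1.85
tool_pos: [640.6, 357.4, 221.8]
ee_rot: [[-0.991, 0.132, -0.001], [0.132, 0.991, -0.0], [0.001, -0.001, -1.0]]
wrist_force: [-0.9, -0.7, 0.1]
opening: 0.6
gripper_force: 0.0
```

```bash
python3 - <<'E'
from h import *
e=np.array([.992,-.125]);b=np.array([596,363])
s=env.read_state();print(s['opening'],s['joint_pos'].round(2))
go([*(b+45*e),140],tool(-7.3))
E
```

```text
0.5980069541983665 [-0.63  0.5   0.13  1.21 -0.06  1.44  0.93]
t 1.9 tcp [640.6 357.4 221.8] F [-0.9 -0.7  0.1] | shift [-0.001  0.     0.545] turn [-0.0001 -0.0002 -0.0008]
```

Call:
{"op": "carry_out", "data": {"moves": [{"x": 0, "y": 0, "z": 0.27, "rx": 0, "ry": 0, "rz": 0}, {"x": 0, "y": 0, "z": 0.545, "rx": 0, "ry": 0, "rz": 0}, {"x": 0, "y": 0, "z": 0.545, "rx": 0, "ry": 0, "rz": 0}]}}

```text
time_s: 2.15
tool_pos: [634.6, 358.1, 133.7]
ee_rot: [[-0.992, 0.127, -0.012], [0.127, 0.992, -0.005], [0.011, -0.007, -1.0]]
wrist_force: [-0.4, 0.3, -1.5]
opening: 0.5
gripper_force: 0.0
```

Call:
{"op": "carry_out", "data": {"moves": [{"x": 0.15, "y": 0, "z": 0, "rx": 0, "ry": 0, "rz": 0}, {"x": 0.3, "y": 0, "z": 0, "rx": 0, "ry": 0, "rz": 0}, {"x": 0.4, "y": 0, "z": 0, "rx": 0, "ry": 0, "rz": 0}, {"x": 0.5, "y": 0, "z": 0, "rx": 0, "ry": 0, "rz": 0}, {"x": 0.6, "y": 0, "z": 0, "rx": 0, "ry": 0, "rz": 0}, {"x": 0.68, "y": 0, "z": 0, "rx": 0, "ry": 0, "rz": 0}, {"x": 0.7, "y": 0, "z": 0, "rx": 0, "ry": 0, "rz": 0}]}}

```text
time_s: 2.85
tool_pos: [534.8, 373.4, 142.7]
ee_rot: [[-0.992, 0.127, 0.001], [0.127, 0.992, 0.002], [-0.001, 0.002, -1.0]]
wrist_force: [0.7, 0.3, -0.2]
opening: 0.3
gripper_force: 0.3
```

Call:
{"op": "carry_out", "data": {"moves": [{"x": 0.02, "y": 0, "z": 0, "rx": 0, "ry": 0, "rz": 0}, {"x": 0.03, "y": 0, "z": 0, "rx": 0, "ry": 0, "rz": 0}, {"x": 0.03, "y": 0, "z": 0, "rx": 0, "ry": 0, "rz": 0}]}}

```text
time_s: 3.15
tool_pos: [531.9, 372.1, 141.0]
ee_rot: [[-0.992, 0.129, 0.0], [0.129, 0.992, 0.0], [-0.0, 0.0, -1.0]]
wrist_force: [-0.7, 0.1, 0.4]
opening: 0.1
gripper_force: 0.0
```

Call:
{"op": "carry_out", "data": {"moves": [{"x": 0.02, "y": 0, "z": 0, "rx": 0, "ry": 0, "rz": 0}, {"x": 0.04, "y": 0, "z": 0, "rx": 0, "ry": 0, "rz": 0}, {"x": 0.04, "y": 0, "z": 0, "rx": 0, "ry": 0, "rz": 0}]}}

```text
time_s: 3.45
tool_pos: [529.3, 371.9, 140.9]
ee_rot: [[-0.991, 0.131, 0.006], [0.131, 0.991, 0.0], [-0.006, 0.001, -1.0]]
wrist_force: [7.7, 0.7, -4.3]
opening: 0.3
gripper_force: 3.6
```

```bash
python3 - <<'E'
from h import *
c=shot('top');hsv=cv2.cvtColor(c['img'],cv2.COLOR_RGB2HSV).astype(int)
H,S,V=[hsv[:,:,i] for i in range(3)]
m=(((H<5)|(H>175))&(S>180)&(V>80)).astype(np.uint8);m[:,280:]=0;m[:150]=0
n,l,st,ce=cv2.connectedComponentsWithStats(m)
for s,q in zip(st[1:],ce[1:]): print(s,q.round(1),ray(c,q,148).round(0))
c=shot('scene');cv2.imwrite('pics/s2.png',cv2.resize(c['img'][130:270,250:460,::-1],None,fx=3,fy=3))
E
```

```text
[157 217  19   5  53] [165.9 218.9] [487. 345. 148.]
```

View pics/s2.png

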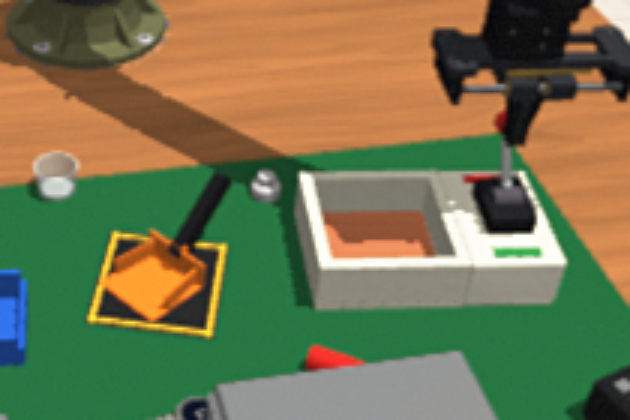

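Force against the stop shows the isolator is OFF. I'll back off and up, then measure the scoop.

Call:
{"op": "carry_out", "data": {"moves": [{"x": -0.1, "y": 0, "z": 0, "rx": 0, "ry": 0, "rz": 0}, {"x": -0.15, "y": 0, "z": -0.3, "rx": 0, "ry": 0, "rz": 0}, {"x": -0.15, "y": 0, "z": -0.6, "rx": 0, "ry": 0, "rz": 0}, {"x": -0.15, "y": 0, "z": -0.6, "rx": 0, "ry": 0, "rz": 0}], "claw": 0.3}}

```text
time_s: 3.95
tool_pos: [551.6, 371.7, 238.5]
ee_rot: [[-0.991, 0.13, 0.009], [0.13, 0.991, 0.007], [-0.008, 0.008, -1.0]]
wrist_force: [0.9, 0.5, 1.1]
opening: 24.5
gripper_force: 0.0
```

```bash
cat >> h.py <<'E'
def comps(m,lim,amin=15):
    k=np.zeros(m.shape,np.uint8);x0,y0,x1,y1=lim;k[y0:y1,x0:x1]=m[y0:y1,x0:x1]
    n,l,st,ce=cv2.connectedComponentsWithStats(k)
    return [(s,q) for s,q in zip(st[1:],ce[1:]) if s[4]>=amin]
def orange(im):
    h=cv2.cvtColor(im,cv2.COLOR_RGB2HSV); return (h[:,:,0]>7)&(h[:,:,0]<19)&(h[:,:,1]>150)&(h[:,:,2]>100)
E
python3 - <<'E'
from h import *
c=shot('top');im=c['img']
hsv=cv2.cvtColor(im,cv2.COLOR_RGB2HSV)
m=((cv2.cvtColor(im,cv2.COLOR_RGB2HSV)[:,:,2]<55))
cv2.imwrite('pics/c3.png',cv2.resize(im[155:245,275:375,::-1],None,fx=6,fy=6,interpolation=cv2.INTER_CUBIC))
k=np.zeros(im.shape[:2],np.uint8);k[155:240,290:365]=orange(im)[155:240,290:365]
cs,_=cv2.findContours(k,cv2.RETR_EXTERNAL,cv2.CHAIN_APPROX_NONE);q=max(cs,key=cv2.contourArea)
print(cv2.approxPolyDP(q,2.5,True)[:,0].tolist())
sc=shot('scene');cv2.imwrite('pics/c4.png',cv2.resize(sc['img'][180:245,270:340,::-1],None,fx=8,fy=8,interpolation=cv2.INTER_CUBIC))
E
```

```text
[[332, 178], [307, 193], [312, 205], [317, 203], [320, 206], [317, 211], [325, 220], [345, 207], [348, 201]]
```

View pics/c3.png

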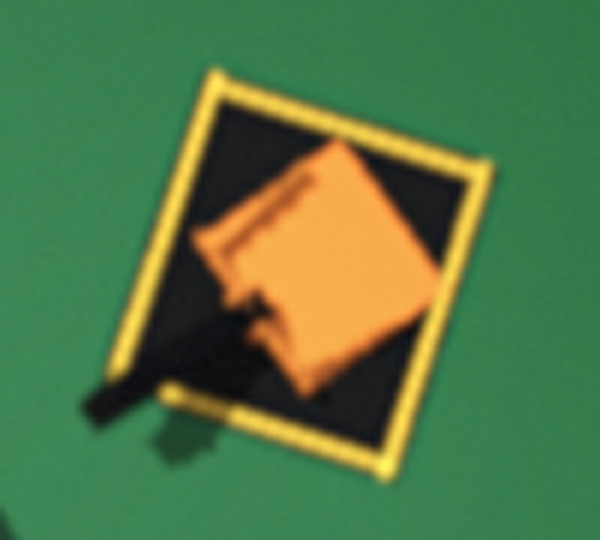

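View pics/c4.png

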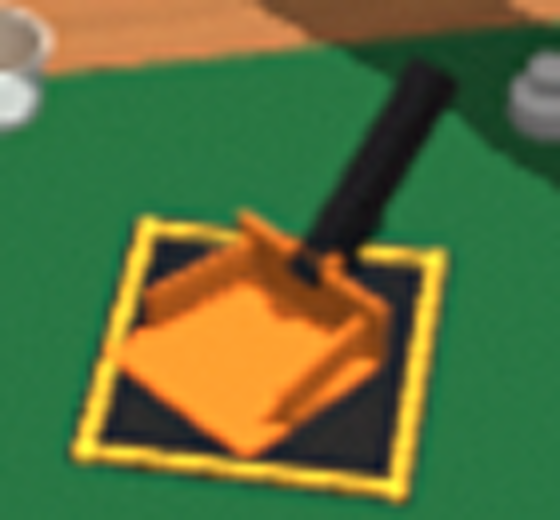

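The crops show the lip corners at top px (331.7,178.3) and (348.3,200.8), and the handle end at (291.2,223). In the scene view they are at (284.4,224.4), (301.3,236.9) and (323.8,190).

```bash
cat >> h.py <<'E'
def tri(c1,u1,c2,u2):
    A=[];b=[]
    for c,u in((c1,u1),(c2,u2)):
        o=np.array(c['cam_to_world'])[:3,3];d=ray(c,u,0)-o;d/=np.linalg.norm(d);P=np.eye(3)-np.outer(d,d);A.append(P);b.append(P@o)
    x=np.linalg.lstsq(np.vstack(A),np.hstack(b),rcond=None);return x[0],np.sqrt(x[1]) if len(x[1]) else 0
E
python3 - <<'E'
from h import *
a=shot('top');b=shot('scene')
T=[(331.7,178.3),(348.3,200.8),(291.2,223)];S=[(284.4,224.4),(301.3,236.9),(323.8,190)]
for t,s,z in zip(T,S,(4.6,4.6,97)):
    print(ray(a,t,z).round(1),ray(b,s,z).round(1)); print(' tri',[np.round(v,1) for v in tri(a,t,b,s)])
E
```

```text
[587.1 -16.2   4.6] [524.9 -57.    4.6]
 tri [array([576.9, -38.9,  51. ]), array([35.1])]
[528.8 -56.6   4.6] [587.8 -14.6   4.6]
 tri [array([539.2, -33. , -37.6]), array([39.1])]
[473.5  82.2  97. ] [488.5  74.3  97. ]
 tri [array([473.4,  80.8,  84.4]), array([3.2])]
```

```bash
python3 - <<'E'
from h import *
go([490,60.3,150],tool(-55.3))
go([490,60.3,150],np.array(env.read_state()['ee_rot']))
E
```

```text
t 4.2 tcp [547.5 369.6 229.3] F [-0.1 -0.8 -0.2] | shift [ 0.113 -2.094  0.532] turn [-0.0004 -0.0002  0.133 ]
t 4.2 tcp [547.5 369.6 229.3] F [-0.1 -0.8 -0.2] | shift [ 0.113 -2.094  0.532] turn [0. 0. 0.]
```

Call:
{"op": "carry_out", "data": {"moves": [{"x": 0.02, "y": -0.3, "z": 0, "rx": 0, "ry": 0, "rz": 0}, {"x": 0.04, "y": -0.6, "z": 0, "rx": 0, "ry": 0, "rz": 0}, {"x": 0.06, "y": -0.95, "z": 0, "rx": 0, "ry": 0, "rz": 0}, {"x": 0.06, "y": -0.95, "z": 0, "rx": 0, "ry": 0, "rz": 0}]}}

```text
time_s: 4.55
tool_pos: [520.3, 221.2, 229.3]
ee_rot: [[-0.99, 0.139, -0.003], [0.139, 0.99, -0.005], [0.002, -0.005, -1.0]]
wrist_force: [0.4, 0.9, 0.3]
opening: 56.4
gripper_force: 0.0
```

Call:
{"op": "carry_out", "data": {"moves": [{"x": 0.02, "y": -0.3, "z": 0, "rx": 0, "ry": 0, "rz": 0.02}, {"x": 0.04, "y": -0.6, "z": 0, "rx": 0, "ry": 0, "rz": 0.04}, {"x": 0.06, "y": -0.95, "z": 0, "rx": 0, "ry": 0, "rz": 0.06}, {"x": 0.06, "y": -0.98, "z": 0, "rx": 0, "ry": 0, "rz": 0.08}, {"x": 0.06, "y": -0.98, "z": 0, "rx": 0, "ry": 0, "rz": 0.1}, {"x": 0.06, "y": -0.98, "z": 0, "rx": 0, "ry": 0, "rz": 0.12}, {"x": 0.06, "y": -0.98, "z": 0, "rx": 0, "ry": 0, "rz": 0.133}, {"x": 0.06, "y": -0.98, "z": 0, "rx": 0, "ry": 0, "rz": 0.133}]}}

```text
time_s: 5.35
tool_pos: [492.1, 85.5, 229.4]
ee_rot: [[-0.57, 0.822, -0.003], [0.822, 0.57, -0.001], [0.001, -0.003, -1.0]]
wrist_force: [-0.2, -0.6, -0.7]
opening: 56.5
gripper_force: 0.0
```

```bash
python3 - <<'E'
from h import *
go([490,60.3,46],tool(-55.3))
E
```

```text
t 5.3 tcp [492.1  85.5 229.4] F [-0.2 -0.6 -0.7] | shift [-0.132 -0.104  1.223] turn [-0.0004 -0.0002  0.0001]
```

Call:
{"op": "carry_out", "data": {"moves": [{"x": -0.132, "y": -0.104, "z": 0.2, "rx": 0, "ry": 0, "rz": 0}, {"x": -0.132, "y": -0.104, "z": 0.5, "rx": 0, "ry": 0, "rz": 0}, {"x": -0.132, "y": -0.104, "z": 0.6, "rx": 0, "ry": 0, "rz": 0}, {"x": -0.132, "y": -0.104, "z": 0.6, "rx": 0, "ry": 0, "rz": 0}, {"x": -0.132, "y": -0.104, "z": 0.6, "rx": 0, "ry": 0, "rz": 0}]}}

```text
time_s: 5.85
tool_pos: [491.4, 60.4, 140.9]
ee_rot: [[-0.571, 0.821, -0.0], [0.821, 0.571, -0.0], [0.0, -0.001, -1.0]]
wrist_force: [-0.4, -0.4, 0.4]
opening: 56.5
gripper_force: 0.0
```

```bash
python3 - <<'E'
from h import *
go([490,60.3,46],tool(-55.3))
c=shot('scene');cv2.imwrite('pics/c5.png',cv2.resize(c['img'][140:250,260:370,::-1],None,fx=5,fy=5))
E
```

```text
t 5.8 tcp [491.4  60.4 140.9] F [-0.4 -0.4  0.4] | shift [ 0.005 -0.007  0.632] turn [-0.0001 -0.      0.0003]
```

View pics/c5.png

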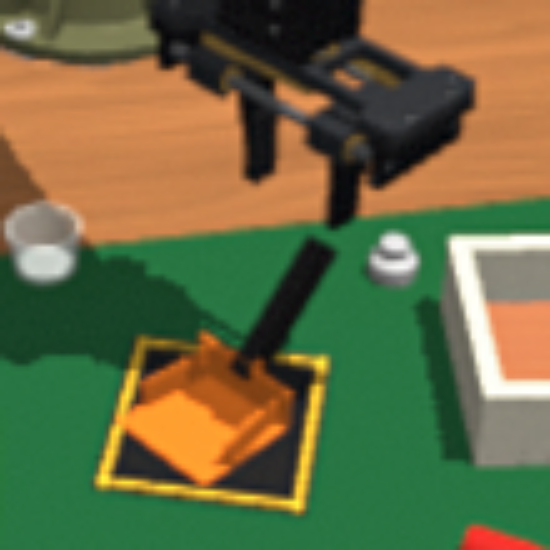

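The fingers straddle the handle's line and the scoop hasn't moved. I'll descend and grip.

Call:
{"op": "carry_out", "data": {"moves": [{"x": 0.005, "y": -0.007, "z": 0.2, "rx": 0, "ry": 0, "rz": 0}, {"x": 0.005, "y": -0.007, "z": 0.4, "rx": 0, "ry": 0, "rz": 0}, {"x": 0.005, "y": -0.007, "z": 0.6, "rx": 0, "ry": 0, "rz": 0}, {"x": 0.005, "y": -0.007, "z": 0.632, "rx": 0, "ry": 0, "rz": 0}, {"x": 0.005, "y": -0.007, "z": 0.632, "rx": 0, "ry": 0, "rz": 0}]}}

```text
time_s: 6.4
tool_pos: [490.4, 60.4, 46.6]
ee_rot: [[-0.57, 0.822, 0.0], [0.822, 0.57, -0.0], [-0.0, 0.0, -1.0]]
wrist_force: [-1.0, -0.4, 0.4]
opening: 56.6
gripper_force: 0.0
```

Call:
{"op": "carry_out", "data": {"moves": [{"x": 0, "y": 0, "z": 0, "rx": 0, "ry": 0, "rz": 0}, {"x": 0, "y": 0, "z": 0, "rx": 0, "ry": 0, "rz": 0}, {"x": 0, "y": 0, "z": 0, "rx": 0, "ry": 0, "rz": 0}, {"x": 0, "y": 0, "z": 0, "rx": 0, "ry": 0, "rz": 0}, {"x": 0, "y": 0, "z": 0, "rx": 0, "ry": 0, "rz": 0}, {"x": 0, "y": 0, "z": 0, "rx": 0, "ry": 0, "rz": 0}, {"x": 0, "y": 0, "z": 0, "rx": 0, "ry": 0, "rz": 0}], "claw": -1, "squeeze": 50}}

```text
time_s: 7.1
tool_pos: [490.1, 60.1, 46.1]
ee_rot: [[-0.569, 0.822, 0.0], [0.822, 0.569, 0.0], [-0.0, 0.0, -1.0]]
wrist_force: [-0.2, -0.4, 0.2]
opening: 13.6
gripper_force: 50.0
```

```bash
python3 - <<'E'
from h import *
go([490,60.3,46],tool(-55.3))
c=shot('scene');cv2.imwrite('pics/c6.png',cv2.resize(c['img'][160:250,260:370,::-1],None,fx=5,fy=5))
E
```

```text
t 7.1 tcp [490.1  60.1  46.1] F [-0.2 -0.4  0.2] | shift [0.001 0.    0.   ] turn [0. 0. 0.]
```

Gripped (13.6 mm). I'll lift and carry it over the empty end of the tray, heading -96.8°.

```bash
cat >> h.py <<'E'
TC=np.array([559.5,-261.9]);TU=np.array([np.cos(-96.8*D),np.sin(-96.8*D)])
def intray(x,y=0,z=3,pitch=0,h=-96.8,g=(-80,0,62)):
    o=TC+x*TU+y*np.array([-TU[1],TU[0]]); return scoop_tool([*o,z],h,pitch,g)
E
python3 - <<'E'
from h import *
go(*intray(-62,0,63))
E
```

```text
t 7.2 tcp [490.1  60.2  46.1] F [0.6 0.1 1.8] | shift [-1.32  -0.215 -0.399] turn [ 0.     -0.      0.1153]
```

Call:
{"op": "carry_out", "data": {"moves": [{"x": 0, "y": 0, "z": -0.15, "rx": 0, "ry": 0, "rz": 0}, {"x": 0, "y": 0, "z": -0.35, "rx": 0, "ry": 0, "rz": 0}, {"x": -0.1, "y": -0.02, "z": -0.5, "rx": 0, "ry": 0, "rz": 0}, {"x": -0.3, "y": -0.05, "z": -0.5, "rx": 0, "ry": 0, "rz": 0}, {"x": -0.5, "y": -0.08, "z": -0.5, "rx": 0, "ry": 0, "rz": 0}, {"x": -0.7, "y": -0.11, "z": -0.5, "rx": 0, "ry": 0, "rz": 0}, {"x": -0.75, "y": -0.12, "z": -0.5, "rx": 0, "ry": 0, "rz": 0}]}}

```text
time_s: 7.85
tool_pos: [540.1, -46.6, 121.0]
ee_rot: [[-0.566, 0.825, 0.001], [0.825, 0.566, -0.002], [-0.002, -0.001, -1.0]]
wrist_force: [0.3, -0.3, 0.0]
opening: 13.5
gripper_force: 50.0
```

Call:
{"op": "carry_out", "data": {"moves": [{"x": -0.1, "y": -0.02, "z": 0, "rx": 0, "ry": 0, "rz": 0.02}, {"x": -0.25, "y": -0.04, "z": 0, "rx": 0, "ry": 0, "rz": 0.04}, {"x": -0.4, "y": -0.06, "z": 0, "rx": 0, "ry": 0, "rz": 0.06}, {"x": -0.5, "y": -0.08, "z": 0, "rx": 0, "ry": 0, "rz": 0.08}, {"x": -0.57, "y": -0.095, "z": 0, "rx": 0, "ry": 0, "rz": 0.1}, {"x": -0.57, "y": -0.095, "z": 0, "rx": 0, "ry": 0, "rz": 0.1153}, {"x": -0.57, "y": -0.095, "z": 0, "rx": 0, "ry": 0, "rz": 0.1153}, {"x": -0.57, "y": -0.095, "z": 0, "rx": 0, "ry": 0, "rz": 0.1153}]}}

```text
time_s: 8.65
tool_pos: [576.0, -120.0, 120.6]
ee_rot: [[0.115, 0.993, -0.001], [0.993, -0.115, 0.001], [0.001, -0.001, -1.0]]
wrist_force: [0.3, -0.1, -1.3]
opening: 13.8
gripper_force: 50.0
```

```bash
python3 - <<'E'
from h import *
go(*intray(-62,0,63))
a=shot('top');b=shot('scene')
A=cv2.resize(a['img'][140:230,360:490,::-1],None,fx=4.6,fy=4.6,interpolation=cv2.INTER_CUBIC)
cv2.imwrite('pics/c7.png',A)
cv2.imwrite('pics/c8.png',cv2.resize(b['img'][170:270,160:290,::-1],None,fx=6,fy=6,interpolation=cv2.INTER_CUBIC))
k=np.zeros((400,640),np.uint8);k[140:260,340:490]=orange(a['img'])[140:260,340:490]
cs,_=cv2.findContours(k,cv2.RETR_EXTERNAL,cv2.CHAIN_APPROX_NONE);q=max(cs,key=cv2.contourArea);print(cv2.approxPolyDP(q,2.5,True)[:,0].tolist())
s=env.read_state();z=s['tool_pos'][2]-43
p,R=s['tool_pos'],s['ee_rot'];S=np.array(R)@np.diag([-1,1,-1.])
o=p-19*R[:,2]-S@np.array([-80,0,62])
for y in (39,-39): print('predicted lip',proj(a,o+S@np.array([37.5,y,1.6])),proj(b,o+S@np.array([37.5,y,1.6])))
E
```

```text
t 8.7 tcp [ 576.  -120.   120.6] F [ 0.3 -0.1 -1.3] | shift [-0.006  0.003  0.098] turn [-0.0001 -0.0001  0.0005]Traceback (most recent call last):
  File "<stdin>", line 8, in <module>
ValueError: max() iterable argument is empty
```

View pics/c7.png

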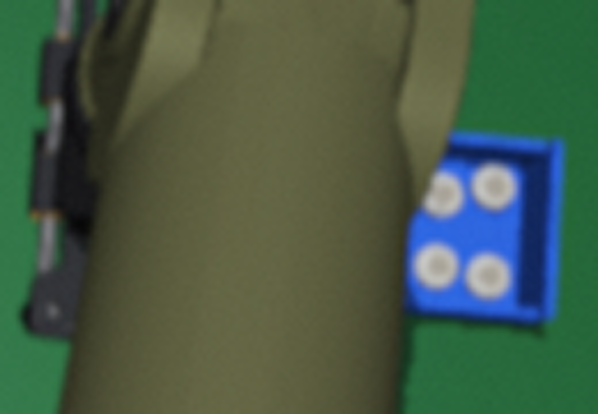

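The arm hides the scoop from above. I'll check its pose in the scene view numerically.

```bash
cat >> h.py <<'E'
def pred(c,pts):
    s=env.read_state();R=np.array(s['ee_rot']);S=R@np.diag([-1,1,-1.]);o=s['tool_pos']-19*R[:,2]-S@np.array([-80,0,62])
    return [proj(c,o+S@np.array(p)).round(1).tolist() for p in pts]
E
python3 - <<'E'
from h import *
b=shot('scene');im=b['img']
k=np.zeros((400,640),np.uint8);k[150:260,170:330]=orange(im)[150:260,170:330]
cs,_=cv2.findContours(k,cv2.RETR_EXTERNAL,cv2.CHAIN_APPROX_NONE);q=max(cs,key=cv2.contourArea);print(cv2.contourArea(q),cv2.approxPolyDP(q,1.5,True)[:,0].tolist())
print(pred(b,[(37.5,39,1.6),(37.5,-39,1.6),(-37.5,39,1.6),(-37.5,29,30),(-37.5,-29,30)]))
o=(lambda s:s['tool_pos'])(env.read_state());print(o)
cv2.imwrite('pics/c8.png',cv2.resize(im[150:260,160:290,::-1],None,fx=5,fy=5,interpolation=cv2.INTER_CUBIC))
E
```

```text
3429.0 [[170, 150], [170, 199], [246, 191], [249, 167], [245, 165], [245, 153], [243, 150]]
[[222.5, 231.7], [225.0, 212.9], [249.6, 230.6], [249.0, 220.7], [249.8, 207.0]]
[ 576.14425274 -120.30479349  120.91223631]
```

View pics/c8.png

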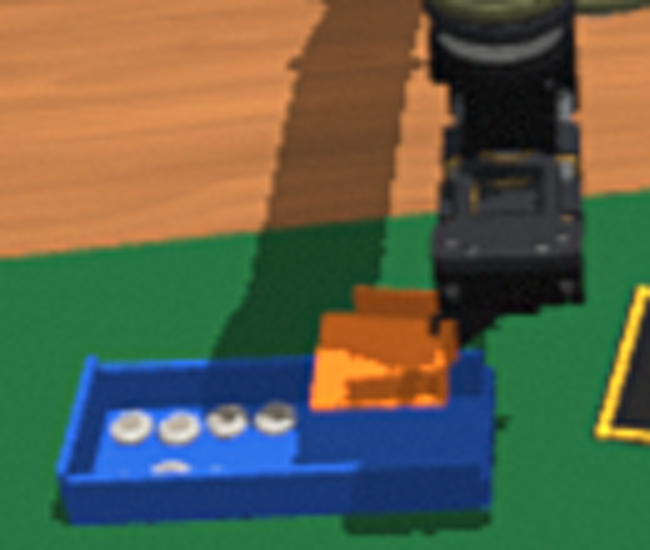

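The near lip corner is at scene px (222,232) against a predicted (222.5,231.7), so the grip model is right. I'll lower it nose-down 3° with the lip at floor level.

```bash
python3 - <<'E'
from h import *
go(*intray(-62,0,5,3))
E
```

```text
t 8.8 tcp [ 576.1 -120.3  120.9] F [ 0.2 -0.4 -0.6] | shift [-0.02   0.002  0.459] turn [-0.      0.0083  0.0003]
```

Call:
{"op": "carry_out", "data": {"moves": [{"x": -0.02, "y": 0.002, "z": 0.1, "rx": 0, "ry": 0.0083, "rz": 0}, {"x": -0.02, "y": 0.002, "z": 0.25, "rx": 0, "ry": 0.0083, "rz": 0}, {"x": -0.02, "y": 0.002, "z": 0.38, "rx": 0, "ry": 0.0083, "rz": 0}, {"x": -0.02, "y": 0.002, "z": 0.44, "rx": 0, "ry": 0.0083, "rz": 0}, {"x": -0.02, "y": 0.002, "z": 0.46, "rx": 0, "ry": 0.0083, "rz": 0}, {"x": -0.02, "y": 0.002, "z": 0.46, "rx": 0, "ry": 0.0083, "rz": 0}]}}

```text
time_s: 9.4
tool_pos: [576.4, -123.9, 52.5]
ee_rot: [[0.118, 0.993, 0.006], [0.992, -0.118, 0.052], [0.052, 0.0, -0.999]]
wrist_force: [1.2, -0.4, 0.3]
opening: 13.6
gripper_force: 50.0
```

```bash
python3 - <<'E'
from h import *
go(*intray(-62,0,5,3))
E
```

```text
t 9.4 tcp [ 576.4 -123.9   52.5] F [ 1.2 -0.4  0.3] | shift [ 0.004 -0.003  0.002] turn [0.     0.     0.0001]
```

Call:
{"op": "carry_out", "data": {"moves": [{"x": 0, "y": 0, "z": 0.01, "rx": 0, "ry": 0, "rz": 0}, {"x": 0, "y": 0, "z": 0.01, "rx": 0, "ry": 0, "rz": 0}]}}

```text
time_s: 9.6
tool_pos: [577.2, -123.9, 51.7]
ee_rot: [[0.118, 0.993, 0.008], [0.992, -0.118, 0.052], [0.052, 0.002, -0.999]]
wrist_force: [0.1, 0.7, 1.5]
opening: 13.6
gripper_force: 50.0
```

Call:
{"op": "carry_out", "data": {"moves": [{"x": 0, "y": 0, "z": 0.01, "rx": 0, "ry": 0, "rz": 0}, {"x": 0, "y": 0, "z": 0.01, "rx": 0, "ry": 0, "rz": 0}]}}

```text
time_s: 9.8
tool_pos: [577.4, -123.3, 50.5]
ee_rot: [[0.117, 0.993, 0.009], [0.992, -0.118, 0.052], [0.053, 0.002, -0.999]]
wrist_force: [-0.8, 2.8, 7.1]
opening: 13.4
gripper_force: 50.0
```

Light contact (7 N). I'll push forward level (z compensated for the tilt), slowly.

Call:
{"op": "carry_out", "data": {"moves": [{"x": -0.05, "y": 0, "z": -0.003, "rx": 0, "ry": 0, "rz": 0}, {"x": -0.1, "y": 0, "z": -0.005, "rx": 0, "ry": 0, "rz": 0}, {"x": -0.15, "y": 0, "z": -0.008, "rx": 0, "ry": 0, "rz": 0}, {"x": -0.2, "y": 0, "z": -0.01, "rx": 0, "ry": 0, "rz": 0}, {"x": -0.25, "y": 0, "z": -0.013, "rx": 0, "ry": 0, "rz": 0}, {"x": -0.3, "y": 0, "z": -0.016, "rx": 0, "ry": 0, "rz": 0}, {"x": -0.3, "y": 0, "z": -0.016, "rx": 0, "ry": 0, "rz": 0}]}}

```text
time_s: 10.5
tool_pos: [572.8, -169.2, 50.8]
ee_rot: [[0.118, 0.993, 0.01], [0.992, -0.118, 0.051], [0.052, 0.004, -0.999]]
wrist_force: [0.8, 0.3, 4.0]
opening: 13.5
gripper_force: 50.0
```

Call:
{"op": "carry_out", "data": {"moves": [{"x": -0.04, "y": 0, "z": -0.002, "rx": 0, "ry": 0, "rz": 0}, {"x": -0.08, "y": 0, "z": -0.004, "rx": 0, "ry": 0, "rz": 0}, {"x": -0.12, "y": 0, "z": -0.006, "rx": 0, "ry": 0, "rz": 0}, {"x": -0.16, "y": 0, "z": -0.008, "rx": 0, "ry": 0, "rz": 0}, {"x": -0.2, "y": 0, "z": -0.01, "rx": 0, "ry": 0, "rz": 0}, {"x": -0.2, "y": 0, "z": -0.01, "rx": 0, "ry": 0, "rz": 0}]}}

```text
time_s: 11.1
tool_pos: [569.4, -198.2, 50.7]
ee_rot: [[0.117, 0.993, 0.01], [0.992, -0.118, 0.052], [0.053, 0.004, -0.999]]
wrist_force: [1.3, 1.1, 5.7]
opening: 13.7
gripper_force: 50.0
```

```bash
python3 - <<'E'
from h import *
go(*intray(-62,0,5,3))
b=shot('scene');im=b['img']
cv2.imwrite('pics/c9.png',cv2.resize(im[150:260,160:290,::-1],None,fx=5,fy=5,interpolation=cv2.INTER_CUBIC))
E
```

```text
t 11.1 tcp [ 569.4 -198.2   50.7] F [1.3 1.1 5.7] | shift [ 0.501 -0.015  0.017] turn [ 0.0006 -0.0001  0.0001]
```

View pics/c9.png

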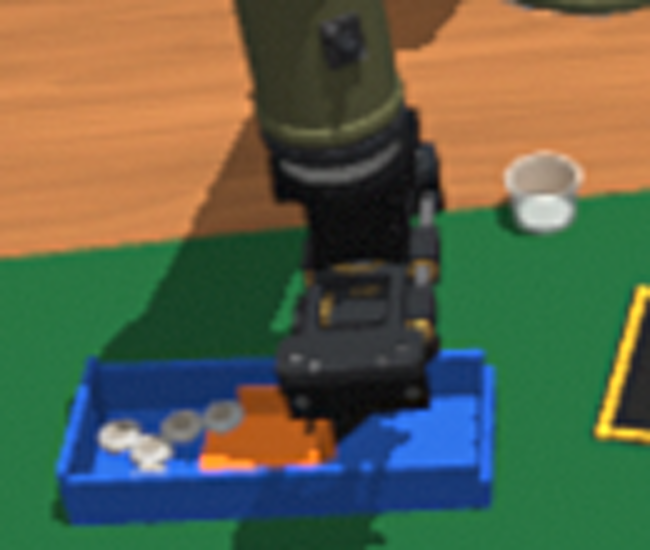

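The lip is at tray x ≈ 50 and cells are being pushed and loading. Continuing to the end wall.

Call:
{"op": "carry_out", "data": {"moves": [{"x": -0.04, "y": -0.005, "z": -0.002, "rx": 0, "ry": 0, "rz": 0}, {"x": -0.08, "y": -0.01, "z": -0.004, "rx": 0, "ry": 0, "rz": 0}, {"x": -0.12, "y": -0.01, "z": -0.006, "rx": 0, "ry": 0, "rz": 0}, {"x": -0.16, "y": -0.01, "z": -0.008, "rx": 0, "ry": 0, "rz": 0}, {"x": -0.2, "y": -0.01, "z": -0.01, "rx": 0, "ry": 0, "rz": 0}, {"x": -0.2, "y": -0.01, "z": -0.01, "rx": 0, "ry": 0, "rz": 0}]}}

```text
time_s: 11.75
tool_pos: [566.4, -219.5, 51.3]
ee_rot: [[0.112, 0.994, 0.01], [0.992, -0.112, 0.062], [0.063, 0.003, -0.998]]
wrist_force: [1.9, 4.4, 7.0]
opening: 13.4
gripper_force: 50.0
```

Call:
{"op": "carry_out", "data": {"moves": [{"x": -0.04, "y": 0, "z": -0.002, "rx": 0, "ry": 0, "rz": 0}, {"x": -0.08, "y": 0, "z": -0.004, "rx": 0, "ry": 0, "rz": 0}, {"x": -0.12, "y": 0, "z": -0.006, "rx": 0, "ry": 0, "rz": 0}, {"x": -0.16, "y": 0, "z": -0.008, "rx": 0, "ry": 0, "rz": 0}, {"x": -0.2, "y": 0, "z": -0.01, "rx": 0, "ry": 0, "rz": 0}, {"x": -0.2, "y": 0, "z": -0.01, "rx": 0, "ry": 0, "rz": 0}]}}

```text
time_s: 12.35
tool_pos: [560.6, -257.4, 50.3]
ee_rot: [[0.117, 0.993, 0.01], [0.992, -0.117, 0.052], [0.053, 0.003, -0.999]]
wrist_force: [1.1, 2.2, 5.1]
opening: 14.1
gripper_force: 50.0
```

```bash
python3 - <<'E'
from h import *
go(*intray(77,0,5,3))
b=shot('scene');im=b['img']
cv2.imwrite('pics/c10.png',cv2.resize(im[150:260,160:290,::-1],None,fx=5,fy=5,interpolation=cv2.INTER_CUBIC))
a=shot('top');hsv=cv2.cvtColor(a['img'],cv2.COLOR_RGB2HSV);m=(hsv[:,:,1]<90)&(hsv[:,:,2]>110)
for s,q in comps(m,(385,160,485,212)): print('top bright',s,q.round(1))
E
```

```text
t 12.3 tcp [ 560.6 -257.4   50.3] F [1.1 2.2 5.1] | shift [-0.026 -0.003 -0.013] turn [ 0.0005 -0.0001  0.0002]
top bright [429 197   3   8  15] [430.2 200.4]
```

View pics/c10.png

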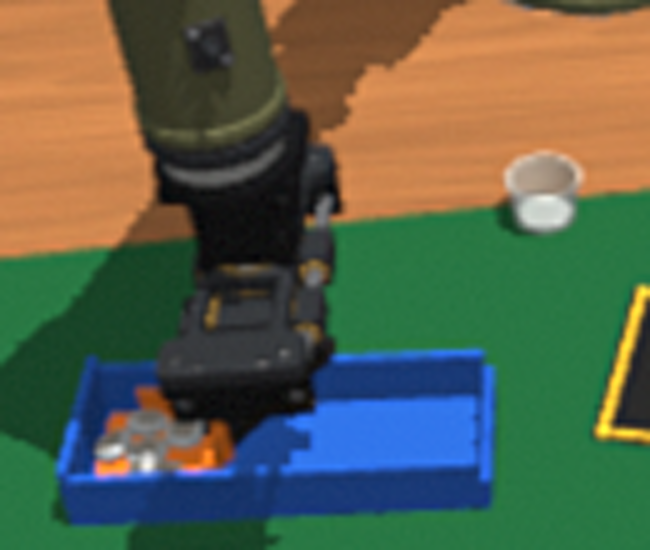

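All the cells appear to be on the pan with the lip about 4 mm from the end wall. I'll close that gap, then tilt the nose up on the heel.

Call:
{"op": "carry_out", "data": {"moves": [{"x": -0.02, "y": 0, "z": -0.001, "rx": 0, "ry": 0, "rz": 0}, {"x": -0.035, "y": 0, "z": -0.002, "rx": 0, "ry": 0, "rz": 0}, {"x": -0.035, "y": 0, "z": -0.002, "rx": 0, "ry": 0, "rz": 0}]}}

```text
time_s: 12.75
tool_pos: [560.7, -258.6, 50.6]
ee_rot: [[0.115, 0.993, 0.009], [0.992, -0.115, 0.058], [0.058, 0.002, -0.998]]
wrist_force: [0.5, 9.4, 10.4]
opening: 14.0
gripper_force: 50.0
```

```bash
python3 - <<'E'
from h import *
go(*intray(77,0,5,3))
for x,z,p in [(76,6,-4),(75.5,9,-10),(75,13,-16),(75,18,-22),(75,70,-22)]: go(*intray(x,0,z,p))
E
```

```text
t 12.8 tcp [ 560.7 -258.6   50.6] F [ 0.5  9.4 10.4] | shift [-0.018 -0.005 -0.011] turn [ 0.0003 -0.0009  0.0006]
t 12.8 tcp [ 560.7 -258.6   50.6] F [ 0.5  9.4 10.4] | shift [ 0.02  -0.005  0.05 ] turn [ 0.0004 -0.0204  0.0006]
t 12.8 tcp [ 560.7 -258.6   50.6] F [ 0.5  9.4 10.4] | shift [ 0.044 -0.005  0.09 ] turn [ 0.0004 -0.0371  0.0005]
t 12.8 tcp [ 560.7 -258.6   50.6] F [ 0.5  9.4 10.4] | shift [ 0.062 -0.005  0.126] turn [ 0.0004 -0.0537  0.0005]
t 12.8 tcp [ 560.7 -258.6   50.6] F [ 0.5  9.4 10.4] | shift [ 0.07  -0.005  0.156] turn [ 0.0005 -0.0704  0.0005]
t 12.8 tcp [ 560.7 -258.6   50.6] F [ 0.5  9.4 10.4] | shift [ 0.09  -0.004 -0.19 ] turn [ 0.0005 -0.0704  0.0005]
```

Call:
{"op": "carry_out", "data": {"moves": [{"x": 0.025, "y": -0.003, "z": 0.02, "rx": 0, "ry": -0.01, "rz": 0}, {"x": 0.035, "y": -0.005, "z": 0.045, "rx": 0, "ry": -0.02, "rz": 0}, {"x": 0.05, "y": -0.005, "z": 0.065, "rx": 0, "ry": -0.03, "rz": 0}, {"x": 0.065, "y": -0.005, "z": 0.085, "rx": 0, "ry": -0.038, "rz": 0}, {"x": 0.075, "y": -0.005, "z": 0.1, "rx": 0, "ry": -0.046, "rz": 0}, {"x": 0.08, "y": -0.005, "z": 0.12, "rx": 0, "ry": -0.054, "rz": 0}, {"x": 0.085, "y": -0.005, "z": 0.135, "rx": 0, "ry": -0.062, "rz": 0}, {"x": 0.09, "y": -0.005, "z": 0.15, "rx": 0, "ry": -0.07, "rz": 0}]}}

```text
time_s: 13.55
tool_pos: [559.1, -248.0, 26.9]
ee_rot: [[0.109, 0.993, -0.045], [0.919, -0.118, -0.377], [-0.379, 0.0, -0.925]]
wrist_force: [-0.1, -0.2, -1.8]
opening: 13.6
gripper_force: 50.0
```

```bash
python3 - <<'E'
from h import *
for x,z,p in [(72,18,-22),(72,40,-22),(65,100,-22),(65,120,-22)]: go(*intray(x,0,z,p))
E
```

```text
t 13.6 tcp [ 559.1 -248.    26.9] F [-0.1 -0.2 -1.8] | shift [ 0.025  0.014 -0.018] turn [0.0001 0.0008 0.    ]
t 13.6 tcp [ 559.1 -248.    26.9] F [-0.1 -0.2 -1.8] | shift [-0.031  0.014 -0.153] turn [0.0001 0.0008 0.    ]
t 13.6 tcp [ 559.1 -248.    26.9] F [-0.1 -0.2 -1.8] | shift [-0.139  0.014 -0.541] turn [0.0001 0.0008 0.    ]
t 13.6 tcp [ 559.1 -248.    26.9] F [-0.1 -0.2 -1.8] | shift [-0.19   0.014 -0.665] turn [0.0001 0.0008 0.    ]
```

Call:
{"op": "carry_out", "data": {"moves": [{"x": -0.0, "y": 0.005, "z": -0.06, "rx": 0, "ry": 0, "rz": 0}, {"x": -0.02, "y": 0.01, "z": -0.15, "rx": 0, "ry": 0, "rz": 0}, {"x": -0.05, "y": 0.01, "z": -0.26, "rx": 0, "ry": 0, "rz": 0}, {"x": -0.09, "y": 0.01, "z": -0.38, "rx": 0, "ry": 0, "rz": 0}, {"x": -0.12, "y": 0.01, "z": -0.48, "rx": 0, "ry": 0, "rz": 0}, {"x": -0.15, "y": 0.01, "z": -0.57, "rx": 0, "ry": 0, "rz": 0}, {"x": -0.17, "y": 0.01, "z": -0.62, "rx": 0, "ry": 0, "rz": 0}, {"x": -0.17, "y": 0.01, "z": -0.62, "rx": 0, "ry": 0, "rz": 0}]}}

```text
time_s: 14.35
tool_pos: [562.7, -237.9, 124.6]
ee_rot: [[0.112, 0.993, -0.042], [0.919, -0.119, -0.375], [-0.377, 0.003, -0.926]]
wrist_force: [0.5, -0.1, -1.8]
opening: 13.5
gripper_force: 50.0
```

```bash
python3 - <<'E'
from h import *
go(*intray(65,0,120,-22))
b=shot('scene');im=b['img']
cv2.imwrite('pics/c11.png',cv2.resize(im[120:260,150:290,::-1],None,fx=4.2,fy=4.2,interpolation=cv2.INTER_CUBIC))
print(env.read_state()['joint_pos'].round(2))
E
```

```text
t 14.3 tcp [ 562.7 -237.9  124.6] F [ 0.5 -0.1 -1.8] | shift [-0.007 -0.002 -0.035] turn [ 0.0004  0.0004 -0.0003]
[-0.49  0.34  0.74  1.79  0.18  1.07  0.01]
```

View pics/c11.png

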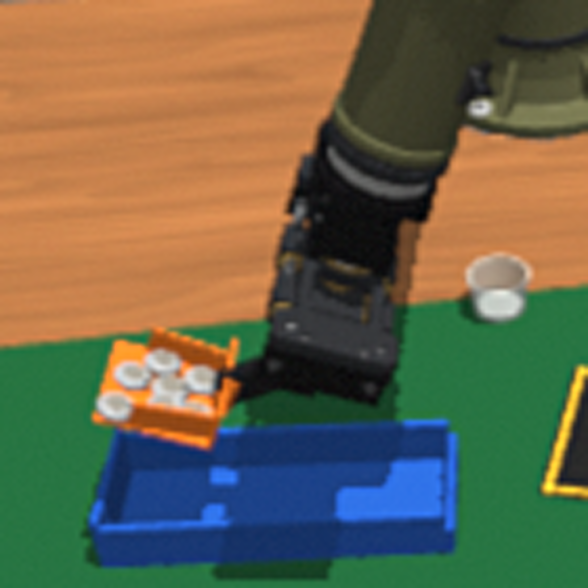

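Scene crop: 6 or 7 cells are on the pan and the visible part of the tray is empty. One cell sits at the lip's near corner (110,405), caught on the front of the side wall. I'll roll that side up gently here over the tray so it slides inward.

Call:
{"op": "carry_out", "data": {"moves": [{"x": 0, "y": 0, "z": 0, "rx": -0.008, "ry": 0, "rz": 0}, {"x": 0, "y": 0, "z": 0, "rx": -0.016, "ry": 0, "rz": 0}, {"x": 0, "y": 0, "z": 0, "rx": -0.024, "ry": 0, "rz": 0}, {"x": 0, "y": 0, "z": 0, "rx": -0.032, "ry": 0, "rz": 0}, {"x": 0, "y": 0, "z": 0, "rx": -0.04, "ry": 0, "rz": 0}, {"x": 0, "y": 0, "z": 0, "rx": -0.048, "ry": 0, "rz": 0}, {"x": 0, "y": 0, "z": 0, "rx": -0.048, "ry": 0, "rz": 0}]}}

```text
time_s: 15.1
tool_pos: [559.2, -237.2, 121.0]
ee_rot: [[0.11, 0.962, 0.249], [0.92, -0.003, -0.392], [-0.377, 0.272, -0.885]]
wrist_force: [-1.4, 0.6, -1.8]
opening: 13.8
gripper_force: 50.0
```

Call:
{"op": "carry_out", "data": {"moves": [{"x": 0, "y": 0, "z": 0, "rx": 0, "ry": -0.008, "rz": 0}, {"x": 0, "y": 0, "z": 0, "rx": 0, "ry": -0.016, "rz": 0}, {"x": 0, "y": 0, "z": 0, "rx": 0, "ry": -0.024, "rz": 0}, {"x": 0, "y": 0, "z": 0, "rx": 0, "ry": -0.024, "rz": 0}]}}

```text
time_s: 15.5
tool_pos: [562.3, -235.2, 121.7]
ee_rot: [[0.142, 0.962, 0.232], [0.85, 0.002, -0.527], [-0.508, 0.272, -0.817]]
wrist_force: [-0.2, 1.1, -1.3]
opening: 13.6
gripper_force: 50.0
```

```bash
python3 - <<'E'
from h import *
go(*intray(65,0,120,-22))
b=shot('scene');im=b['img']
cv2.imwrite('pics/c12.png',cv2.resize(im[140:260,150:270,::-1],None,fx=4.9,fy=4.9,interpolation=cv2.INTER_CUBIC))
print(env.read_state()['joint_pos'].round(2))
E
```

```text
t 15.5 tcp [ 562.3 -235.2  121.7] F [-0.2  1.1 -1.3] | shift [-0.036  0.016 -0.039] turn [ 0.0477  0.0245 -0.0029]
[-0.7   0.14  0.78  2.08  0.66  0.78 -0.45]
```

View pics/c12.png

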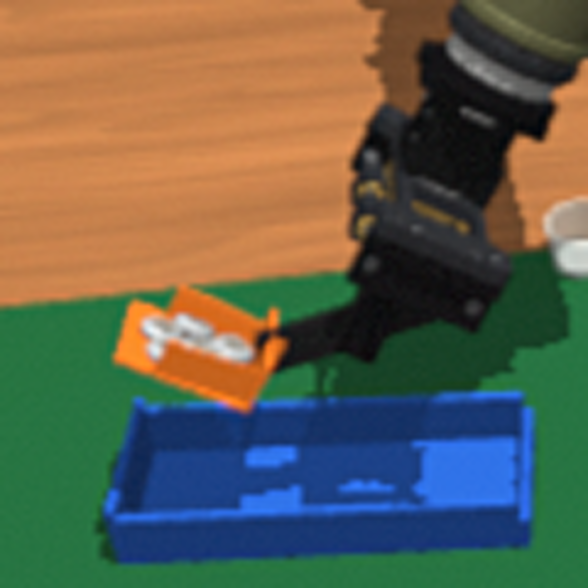

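The corner cell slid inward and the lip is clear, with the tray empty as far as visible. I'll now plan the carry: level the roll, keep the nose up 28°, turn to heading -160°, then dump.

```bash
cat >> h.py <<'E'
def lip(p,h,pitch,g=(-80,0,62)):
    S=tool(h,pitch)@np.diag([-1,1,-1.]);return scoop_tool(np.array(p)-S@np.array([37.5,0,0]),h,pitch,g)
def chain(wps):
    s=env.read_state();p0,R0=np.array(s['tool_pos']),np.array(s['ee_rot'])
    print('t',round(s['time_s'],1),'tcp',p0.round(1),'F',np.round(s['wrist_force'],1),'j',np.round(s['joint_pos'],2))
    for p,R in wps:
        print(np.round(R0.T@(p-p0)/150,3).tolist(),np.round(Ro.from_matrix(R0.T@R).as_rotvec()/2/np.pi,4).tolist(),np.round(p));p0,R0=p,R
E
python3 - <<'E'
from h import *
chain([intray(60,0,125,-28),scoop_tool([565,-210,145],-105,-28),scoop_tool([560,-90,150],-120,-28),scoop_tool([565,30,150],-135,-28),scoop_tool([575,150,150],-150,-28),lip([549,247,140],-160,-28)])
E
```

```text
t 15.6 tcp [ 562.2 -236.2  122.1] F [ 0.3 -0.5 -2.1] j [-0.7   0.14  0.78  2.08  0.66  0.78 -0.45]
[0.018, 0.012, -0.033] [0.0475, 0.0079, -0.0056] [ 563. -231.  125.]
[0.592, 0.082, -0.466] [0.0107, 0.0, 0.0201] [ 589. -122.  145.]
[0.641, -0.083, -0.378] [0.0196, -0.0, 0.0368] [605. -11. 150.]
[0.608, -0.214, -0.323] [0.0196, -0.0, 0.0368] [629.  94. 150.]
[0.523, -0.362, -0.278] [0.0196, 0.0, 0.0368] [654. 195. 150.]
[0.423, -0.503, -0.017] [0.013, 0.0, 0.0245] [665. 289. 123.]
```

Call:
{"op": "carry_out", "data": {"moves": [{"x": 0.005, "y": 0.002, "z": -0.008, "rx": 0.01, "ry": 0.002, "rz": -0.001}, {"x": 0.01, "y": 0.006, "z": -0.016, "rx": 0.022, "ry": 0.004, "rz": -0.003}, {"x": 0.014, "y": 0.009, "z": -0.025, "rx": 0.035, "ry": 0.006, "rz": -0.004}, {"x": 0.018, "y": 0.012, "z": -0.033, "rx": 0.0475, "ry": 0.0079, "rz": -0.0056}, {"x": 0.018, "y": 0.012, "z": -0.033, "rx": 0.0475, "ry": 0.0079, "rz": -0.0056}]}}

```text
time_s: 16.05
tool_pos: [565.4, -233.1, 126.6]
ee_rot: [[0.108, 0.993, -0.054], [0.877, -0.121, -0.466], [-0.469, 0.003, -0.883]]
wrist_force: [0.7, 0.2, -1.2]
opening: 13.4
gripper_force: 50.0
```

Call:
{"op": "carry_out", "data": {"moves": [{"x": 0.06, "y": 0.008, "z": -0.047, "rx": 0.001, "ry": 0, "rz": 0.002}, {"x": 0.148, "y": 0.02, "z": -0.116, "rx": 0.0027, "ry": 0, "rz": 0.005}, {"x": 0.26, "y": 0.036, "z": -0.205, "rx": 0.0047, "ry": 0, "rz": 0.0088}, {"x": 0.37, "y": 0.052, "z": -0.293, "rx": 0.0067, "ry": 0, "rz": 0.0126}, {"x": 0.48, "y": 0.067, "z": -0.38, "rx": 0.0087, "ry": 0, "rz": 0.0163}, {"x": 0.592, "y": 0.082, "z": -0.466, "rx": 0.0107, "ry": 0, "rz": 0.0201}]}}

```text
time_s: 16.65
tool_pos: [588.0, -121.5, 146.3]
ee_rot: [[0.232, 0.965, -0.12], [0.853, -0.261, -0.452], [-0.467, 0.002, -0.884]]
wrist_force: [0.9, 0.6, -1.2]
opening: 13.7
gripper_force: 50.0
```

Call:
{"op": "carry_out", "data": {"moves": [{"x": 0.107, "y": -0.014, "z": -0.063, "rx": 0.0033, "ry": 0, "rz": 0.0061}, {"x": 0.214, "y": -0.028, "z": -0.126, "rx": 0.0065, "ry": 0, "rz": 0.0123}, {"x": 0.32, "y": -0.041, "z": -0.189, "rx": 0.0098, "ry": 0, "rz": 0.0184}, {"x": 0.427, "y": -0.055, "z": -0.252, "rx": 0.0131, "ry": 0, "rz": 0.0245}, {"x": 0.534, "y": -0.069, "z": -0.315, "rx": 0.0163, "ry": 0, "rz": 0.0307}, {"x": 0.641, "y": -0.083, "z": -0.378, "rx": 0.0196, "ry": 0, "rz": 0.0368}]}}

```text
time_s: 17.25
tool_pos: [605.0, -10.7, 151.3]
ee_rot: [[0.445, 0.864, -0.234], [0.764, -0.503, -0.404], [-0.467, 0.002, -0.884]]
wrist_force: [0.7, -0.6, -2.3]
opening: 13.8
gripper_force: 50.0
```

```bash
python3 - <<'E'
from h import *
chain([scoop_tool([560,-90,150],-120,-28),scoop_tool([565,30,150],-135,-28),scoop_tool([575,150,150],-150,-28),lip([549,247,140],-160,-28)])
a=shot('top');hsv=cv2.cvtColor(a['img'],cv2.COLOR_RGB2HSV);m=(hsv[:,:,1]<90)&(hsv[:,:,2]>80)
print('tray bright'); [print(s,q.round(1)) for s,q in comps(m,(386,166,478,206),8)]
E
```

```text
t 17.2 tcp [605.  -10.7 151.3] F [ 0.7 -0.6 -2.3] j [-0.7   0.58  0.67  1.45  0.05  1.5  -0.6 ]
[0.001, 0.004, 0.006] [-0.0, -0.0004, -0.0006] [605. -11. 150.]
[0.608, -0.214, -0.323] [0.0196, -0.0, 0.0368] [629.  94. 150.]
[0.523, -0.362, -0.278] [0.0196, 0.0, 0.0368] [654. 195. 150.]
[0.423, -0.503, -0.017] [0.013, 0.0, 0.0245] [665. 289. 123.]
tray bright
```

The tray has no bright blobs left, so it is empty. Continuing the carry.

Call:
{"op": "carry_out", "data": {"moves": [{"x": 0.1, "y": -0.035, "z": -0.054, "rx": 0.0033, "ry": 0, "rz": 0.0061}, {"x": 0.203, "y": -0.071, "z": -0.108, "rx": 0.0065, "ry": 0, "rz": 0.0123}, {"x": 0.304, "y": -0.107, "z": -0.162, "rx": 0.0098, "ry": 0, "rz": 0.0184}, {"x": 0.405, "y": -0.143, "z": -0.215, "rx": 0.0131, "ry": 0, "rz": 0.0245}, {"x": 0.507, "y": -0.178, "z": -0.269, "rx": 0.0163, "ry": 0, "rz": 0.0307}, {"x": 0.608, "y": -0.214, "z": -0.323, "rx": 0.0196, "ry": 0, "rz": 0.0368}]}}

```text
time_s: 17.9
tool_pos: [629.2, 93.7, 151.4]
ee_rot: [[0.628, 0.705, -0.331], [0.623, -0.709, -0.33], [-0.467, 0.001, -0.884]]
wrist_force: [-0.0, 0.4, -1.5]
opening: 13.5
gripper_force: 50.0
```

Call:
{"op": "carry_out", "data": {"moves": [{"x": 0.087, "y": -0.06, "z": -0.046, "rx": 0.0033, "ry": 0, "rz": 0.0061}, {"x": 0.174, "y": -0.121, "z": -0.093, "rx": 0.0065, "ry": 0, "rz": 0.0123}, {"x": 0.262, "y": -0.181, "z": -0.139, "rx": 0.0098, "ry": 0, "rz": 0.0184}, {"x": 0.349, "y": -0.241, "z": -0.185, "rx": 0.0131, "ry": 0, "rz": 0.0245}, {"x": 0.436, "y": -0.302, "z": -0.232, "rx": 0.0163, "ry": 0, "rz": 0.0307}, {"x": 0.523, "y": -0.362, "z": -0.278, "rx": 0.0196, "ry": 0, "rz": 0.0368}]}}

```text
time_s: 18.5
tool_pos: [654.1, 194.8, 151.6]
ee_rot: [[0.768, 0.497, -0.405], [0.439, -0.868, -0.233], [-0.467, 0.001, -0.884]]
wrist_force: [0.4, -0.5, -1.2]
opening: 13.5
gripper_force: 50.0
```

Call:
{"op": "carry_out", "data": {"moves": [{"x": 0.08, "y": -0.1, "z": -0.003, "rx": 0.0026, "ry": 0, "rz": 0.0049}, {"x": 0.17, "y": -0.2, "z": -0.007, "rx": 0.0052, "ry": 0, "rz": 0.0098}, {"x": 0.25, "y": -0.3, "z": -0.01, "rx": 0.0078, "ry": 0, "rz": 0.0147}, {"x": 0.34, "y": -0.4, "z": -0.014, "rx": 0.0104, "ry": 0, "rz": 0.0196}, {"x": 0.423, "y": -0.503, "z": -0.017, "rx": 0.013, "ry": 0, "rz": 0.0245}, {"x": 0.423, "y": -0.503, "z": -0.017, "rx": 0.013, "ry": 0, "rz": 0.0245}, {"x": 0.423, "y": -0.503, "z": -0.017, "rx": 0.013, "ry": 0, "rz": 0.0245}]}}

```text
time_s: 19.2
tool_pos: [666.2, 287.4, 123.9]
ee_rot: [[0.831, 0.341, -0.439], [0.301, -0.94, -0.161], [-0.468, 0.001, -0.884]]
wrist_force: [0.6, -0.8, -0.7]
opening: 13.6
gripper_force: 50.0
```

```bash
python3 - <<'E'
from h import *
H=-160;P=(549,247)
chain([lip([*P,140],H,-28),lip([*P,105],H,-8),lip([*P,85],H,8),lip([*P,68],H,25),lip([*P,60],H,45),lip([*P,60],H,58)])
b=shot('scene');print(pred(b,[(37.5,39,1.6),(37.5,-39,1.6)]))
E
```

```text
t 19.2 tcp [666.2 287.4 123.9] F [ 0.6 -0.8 -0.7] j [-0.64  1.03  0.61  0.73 -0.46  1.97 -1.47]
[0.004, -0.014, 0.007] [0.0001, -0.0003, -0.0003] [665. 289. 123.]
[-0.036, 0.0, -0.045] [0.0, 0.0556, -0.0] [664. 289. 131.]
[-0.091, -0.0, -0.073] [0.0, 0.0444, 0.0] [653. 285. 144.]
[-0.134, -0.0, -0.104] [0.0, 0.0472, -0.0] [632. 277. 157.]
[-0.168, 0.0, -0.202] [-0.0, 0.0556, -0.0] [599. 265. 173.]
[-0.085, -0.0, -0.169] [-0.0, 0.0361, 0.0] [573. 256. 182.]
[[374.7, 188.8], [394.8, 181.0]]
```

Call:
{"op": "carry_out", "data": {"moves": [{"x": 0, "y": -0.007, "z": 0, "rx": 0, "ry": 0.013, "rz": 0}, {"x": -0.01, "y": -0.014, "z": -0.015, "rx": 0, "ry": 0.027, "rz": 0}, {"x": -0.022, "y": -0.014, "z": -0.027, "rx": 0, "ry": 0.041, "rz": 0}, {"x": -0.032, "y": -0.014, "z": -0.038, "rx": 0, "ry": 0.0555, "rz": 0}, {"x": -0.032, "y": -0.014, "z": -0.038, "rx": 0, "ry": 0.0555, "rz": 0}]}}

```text
time_s: 19.75
tool_pos: [661.8, 286.9, 133.4]
ee_rot: [[0.932, 0.338, -0.13], [0.335, -0.941, -0.045], [-0.138, -0.001, -0.99]]
wrist_force: [0.0, -1.3, -1.1]
opening: 13.6
gripper_force: 50.0
```

Call:
{"op": "carry_out", "data": {"moves": [{"x": -0.03, "y": 0, "z": -0.02, "rx": 0, "ry": 0.015, "rz": 0}, {"x": -0.06, "y": 0, "z": -0.045, "rx": 0, "ry": 0.03, "rz": 0}, {"x": -0.091, "y": 0, "z": -0.073, "rx": 0, "ry": 0.0444, "rz": 0}, {"x": -0.091, "y": 0, "z": -0.073, "rx": 0, "ry": 0.0444, "rz": 0}]}}

```text
time_s: 20.15
tool_pos: [650.2, 283.2, 143.9]
ee_rot: [[0.932, 0.339, 0.128], [0.335, -0.941, 0.048], [0.137, -0.001, -0.991]]
wrist_force: [-0.4, -1.0, -1.8]
opening: 13.7
gripper_force: 50.0
```

Call:
{"op": "carry_out", "data": {"moves": [{"x": -0.045, "y": 0, "z": -0.03, "rx": 0, "ry": 0.0157, "rz": 0}, {"x": -0.09, "y": 0, "z": -0.065, "rx": 0, "ry": 0.0314, "rz": 0}, {"x": -0.134, "y": 0, "z": -0.104, "rx": 0, "ry": 0.0472, "rz": 0}, {"x": -0.134, "y": 0, "z": -0.104, "rx": 0, "ry": 0.0472, "rz": 0}]}}

```text
time_s: 20.55
tool_pos: [628.4, 275.8, 154.0]
ee_rot: [[0.855, 0.34, 0.392], [0.308, -0.941, 0.142], [0.417, -0.001, -0.909]]
wrist_force: [-1.4, -0.9, -2.5]
opening: 13.6
gripper_force: 50.0
```

Call:
{"op": "carry_out", "data": {"moves": [{"x": -0.05, "y": 0, "z": -0.045, "rx": 0, "ry": 0.0139, "rz": 0}, {"x": -0.095, "y": 0, "z": -0.095, "rx": 0, "ry": 0.0278, "rz": 0}, {"x": -0.135, "y": 0, "z": -0.147, "rx": 0, "ry": 0.0417, "rz": 0}, {"x": -0.168, "y": 0, "z": -0.202, "rx": 0, "ry": 0.0556, "rz": 0}, {"x": -0.168, "y": 0, "z": -0.202, "rx": 0, "ry": 0.0556, "rz": 0}]}}

```text
time_s: 21.05
tool_pos: [601.8, 264.2, 175.9]
ee_rot: [[0.663, 0.335, 0.67], [0.238, -0.942, 0.236], [0.71, 0.003, -0.704]]
wrist_force: [1.0, -0.1, -0.3]
opening: 13.8
gripper_force: 50.0
```

```bash
python3 - <<'E'
from h import *
H=-160;P=(549,247)
chain([lip([*P,60],H,45),lip([*P,60],H,58),lip([*P,60],H,45),lip([*P,140],H,30),lip([*P,160],H,0)])
E
```

```text
t 21.1 tcp [601.8 264.2 175.9] F [ 1.  -0.1 -0.3] j [-1.26 -0.13  0.7   2.24  0.81  0.3  -2.46]
[-0.024, -0.013, -0.002] [0.0012, -0.0007, -0.0005] [599. 265. 173.]
[-0.085, -0.0, -0.169] [-0.0, 0.0361, 0.0] [573. 256. 182.]
[0.044, 0.0, 0.184] [0.0, -0.0361, -0.0] [599. 265. 173.]
[0.425, 0.0, -0.165] [-0.0, -0.0417, 0.0] [624. 274. 236.]
[0.105, 0.0, 0.315] [0.0, -0.0833, -0.0] [659. 287. 203.]
```

Call:
{"op": "carry_out", "data": {"moves": [{"x": -0.02, "y": 0, "z": -0.02, "rx": 0, "ry": 0.008, "rz": 0}, {"x": -0.02, "y": 0.05, "z": -0.02, "rx": 0, "ry": 0.008, "rz": 0}, {"x": -0.02, "y": -0.05, "z": -0.02, "rx": 0, "ry": 0.008, "rz": 0}, {"x": -0.02, "y": 0.05, "z": -0.02, "rx": 0, "ry": 0.008, "rz": 0}, {"x": 0, "y": 0, "z": 0, "rx": 0, "ry": 0, "rz": 0}, {"x": 0, "y": 0, "z": 0, "rx": 0, "ry": 0, "rz": 0}]}}

```text
time_s: 21.65
tool_pos: [602.8, 265.3, 176.5]
ee_rot: [[0.665, 0.335, 0.668], [0.235, -0.942, 0.238], [0.709, -0.001, -0.705]]
wrist_force: [0.9, 1.6, -0.6]
opening: 13.6
gripper_force: 50.0
```

Call:
{"op": "carry_out", "data": {"moves": [{"x": 0.1, "y": 0, "z": -0.04, "rx": 0, "ry": -0.01, "rz": 0}, {"x": 0.2, "y": 0, "z": -0.08, "rx": 0, "ry": -0.02, "rz": 0}, {"x": 0.32, "y": 0, "z": -0.12, "rx": 0, "ry": -0.03, "rz": 0}, {"x": 0.425, "y": 0, "z": -0.165, "rx": 0, "ry": -0.04, "rz": 0}, {"x": 0.425, "y": 0, "z": -0.165, "rx": 0, "ry": -0.04, "rz": 0}]}}

```text
time_s: 22.15
tool_pos: [629.5, 276.4, 241.9]
ee_rot: [[0.805, 0.338, 0.487], [0.289, -0.941, 0.174], [0.517, 0.001, -0.856]]
wrist_force: [0.7, -0.2, -0.5]
opening: 13.7
gripper_force: 50.0
```

```bash
python3 - <<'E'
from h import *
H=-160;P=(549,247)
chain([lip([*P,140],H,30),lip([*P,150],H,0),scoop_tool([590,170,150],-150,0),scoop_tool([565,60,150],-135,0),scoop_tool([535,3,100],-120,0)])
for n in('top','scene'):
    c=shot(n);hsv=cv2.cvtColor(c['img'],cv2.COLOR_RGB2HSV);m=((hsv[:,:,1]<90)&(hsv[:,:,2]>90)).astype(np.uint8)
    k=np.zeros_like(m);pol=np.array([proj(c,[*(np.array([535,242])+np.array([[.992,.127],[-.127,.992]])@np.array(v)),14]) for v in[(-62,-60),(62,-60),(62,60),(-62,60)]]).round().astype(np.int32)
    cv2.fillPoly(k,[pol],1);m=m&k;print(n,pol.tolist());[print(s,ray(c,q,18).round()) for s,q in comps(m,(0,0,640,400),6)]
E
```

```text
t 22.1 tcp [629.5 276.4 241.9] F [ 0.7 -0.2 -0.5] j [-1.26 -0.    0.78  1.89  0.12  0.72 -1.78]
[-0.051, 0.001, 0.015] [0.0005, -0.0032, -0.0006] [624. 274. 236.]
[0.072, 0.0, 0.372] [0.0, -0.0833, -0.0] [659. 287. 193.]
[-0.177, 0.483, 0.0] [0.0, 0.0, -0.0278] [659. 210. 193.]
[-0.529, 0.414, 0.0] [0.0, 0.0, -0.0417] [622. 117. 193.]
[-0.428, -0.011, 0.333] [0.0, 0.0, -0.0417] [575.  72. 143.]
top [[250, 228], [256, 179], [208, 174], [201, 223]]
[209 179  48  50 585] [511. 226.  18.]
[236 219  11   9  75] [478. 211.  18.]
scene [[355, 202], [361, 227], [399, 226], [390, 201]]
[355 201  45  27 677] [552. 231.  18.]
```

The wrist force says the scoop is empty. I'll level it and bring it over the rest plate, clear of the basin, then check.

Call:
{"op": "carry_out", "data": {"moves": [{"x": 0, "y": 0, "z": 0.08, "rx": 0, "ry": -0.02, "rz": 0}, {"x": 0.03, "y": 0, "z": 0.18, "rx": 0, "ry": -0.042, "rz": 0}, {"x": 0.05, "y": 0, "z": 0.28, "rx": 0, "ry": -0.064, "rz": 0}, {"x": 0.02, "y": 0, "z": 0.387, "rx": 0, "ry": -0.0865, "rz": 0}, {"x": 0.02, "y": 0, "z": 0.387, "rx": 0, "ry": -0.0865, "rz": 0}]}}

```text
time_s: 22.75
tool_pos: [654.2, 284.1, 174.0]
ee_rot: [[0.941, 0.338, -0.022], [0.337, -0.941, -0.019], [-0.027, 0.011, -1.0]]
wrist_force: [0.5, 1.0, -3.8]
opening: 13.8
gripper_force: 50.0
```

Call:
{"op": "carry_out", "data": {"moves": [{"x": -0.06, "y": 0.16, "z": 0, "rx": 0, "ry": 0, "rz": -0.009}, {"x": -0.12, "y": 0.32, "z": 0, "rx": 0, "ry": 0, "rz": -0.018}, {"x": -0.177, "y": 0.483, "z": 0, "rx": 0, "ry": 0, "rz": -0.0278}]}}

```text
time_s: 23.05
tool_pos: [653.0, 206.4, 187.1]
ee_rot: [[0.867, 0.498, -0.007], [0.498, -0.867, -0.004], [-0.008, -0.0, -1.0]]
wrist_force: [-0.3, -0.3, -0.5]
opening: 12.9
gripper_force: 50.0
```

Call:
{"op": "carry_out", "data": {"moves": [{"x": -0.18, "y": 0.14, "z": 0, "rx": 0, "ry": 0, "rz": -0.014}, {"x": -0.35, "y": 0.28, "z": 0, "rx": 0, "ry": 0, "rz": -0.028}, {"x": -0.529, "y": 0.414, "z": 0, "rx": 0, "ry": 0, "rz": -0.0417}, {"x": -0.529, "y": 0.414, "z": 0, "rx": 0, "ry": 0, "rz": -0.0417}]}}

```text
time_s: 23.45
tool_pos: [613.7, 107.6, 188.8]
ee_rot: [[0.714, 0.7, -0.007], [0.7, -0.714, -0.004], [-0.008, -0.003, -1.0]]
wrist_force: [-0.3, -1.2, -0.6]
opening: 14.1
gripper_force: 50.0
```

Call:
{"op": "carry_out", "data": {"moves": [{"x": -0.14, "y": 0, "z": 0.1, "rx": 0, "ry": 0, "rz": -0.014}, {"x": -0.28, "y": 0, "z": 0.2, "rx": 0, "ry": 0, "rz": -0.028}, {"x": -0.428, "y": -0.011, "z": 0.333, "rx": 0, "ry": 0, "rz": -0.0417}, {"x": -0.428, "y": -0.011, "z": 0.333, "rx": 0, "ry": 0, "rz": -0.0417}]}}

```text
time_s: 23.85
tool_pos: [563.9, 68.3, 135.8]
ee_rot: [[0.504, 0.864, -0.014], [0.864, -0.504, -0.003], [-0.009, -0.01, -1.0]]
wrist_force: [-0.6, -0.5, -0.8]
opening: 13.6
gripper_force: 50.0
```

```bash
cat >> h.py <<'E'
def basin_check():
    for n in('top','scene'):
        c=shot(n);hsv=cv2.cvtColor(c['img'],cv2.COLOR_RGB2HSV);m=((hsv[:,:,1]<90)&(hsv[:,:,2]>90)).astype(np.uint8)
        k=np.zeros_like(m);M=np.array([[.992,.127],[-.127,.992]])
        pol=np.array([proj(c,[*(np.array([535,242])+M@np.array(v)),14]) for v in[(-62,-60),(62,-60),(62,60),(-62,60)]]).round().astype(np.int32)
        cv2.fillPoly(k,[pol],1);m=m&k;print(n)
        for s,q in comps(m,(0,0,640,400),6): print(s,(M.T@(ray(c,q,18)[:2]-[535,242])).round())
        cv2.imwrite('pics/b_%s.png'%n,c['img'][:,:,::-1])
        if n=='top':
            h=hsv[150:290,140:500];bright=(hsv[:,:,1]<90)&(hsv[:,:,2]>120)
            print('all bright',[(s.tolist()) for s,q in comps(bright,(136,100,520,275),25)])
E
python3 - <<'E'
from h import *
chain([scoop_tool([532,3.2,20],-120,0),scoop_tool([532,3.2,3],-120,0)])
basin_check()
E
```

```text
t 23.9 tcp [563.9  68.3 135.8] F [-0.6 -0.5 -0.8] j [-0.81  0.26  0.74  1.78 -0.19  1.19 -0.54]
[0.056, 0.038, 0.484] [-0.0016, 0.0015, -0.0007] [572.  72.  63.]
[0.0, 0.0, 0.113] [0.0, 0.0, 0.0] [572.  72.  46.]
top
[241 177   8   4  13] [ 59. -33.]
[247 178  10  51 257] [  6. -56.]
[209 204  35  23 373] [-33.   1.]
[236 220   7   8  45] [-53. -35.]
all bright [[233, 117, 8, 7, 35], [330, 120, 24, 11, 188], [396, 124, 10, 10, 79], [258, 131, 37, 9, 294], [300, 157, 11, 10, 87], [146, 159, 98, 77, 3329], [241, 158, 11, 10, 91], [352, 260, 23, 15, 285]]
scene
[355 201  45  27 679] [18. -9.]
```

Two new bright spots appear at top px (246,163) and (305,162), which may be stray cells on the counter. I'll move the arm aside and re-check before anything else.

Call:
{"op": "carry_out", "data": {"moves": [{"x": -0.2, "y": 0, "z": -0.1, "rx": 0, "ry": 0, "rz": 0}, {"x": -0.5, "y": 0.1, "z": -0.2, "rx": 0, "ry": 0, "rz": 0}, {"x": -0.8, "y": 0.1, "z": -0.3, "rx": 0, "ry": 0, "rz": 0}, {"x": -1, "y": 0.1, "z": -0.3, "rx": 0, "ry": 0, "rz": 0}, {"x": -1, "y": 0.1, "z": -0.3, "rx": 0, "ry": 0, "rz": 0}]}}

```text
time_s: 24.45
tool_pos: [506.8, -70.4, 186.2]
ee_rot: [[0.508, 0.861, -0.004], [0.861, -0.508, -0.002], [-0.004, -0.003, -1.0]]
wrist_force: [0.3, 0.4, -1.1]
opening: 13.6
gripper_force: 50.0
```

```bash
python3 - <<'E'
from h import *
s=env.read_state();print(s['tool_pos'].round(1))
basin_check()
a=cv2.imread('pics/b_top.png')[:,:,::-1]; a0=cv2.imread('pics/t1.png')[:,:,::-1]
c=shot('top')
for q in [(246,163),(305,162)]: print(ray(c,q,8).round(1), a[q[1],q[0]],a0[q[1],q[0]])
d=(np.abs(a.astype(int)-a0).sum(2)>90)
hsv=cv2.cvtColor(a,cv2.COLOR_RGB2HSV);d&=(hsv[:,:,1]<90)&(hsv[:,:,2]>100)
print('new bright',[(s.tolist(),ray(c,q,8).round().tolist()) for s,q in comps(d,(100,80,540,290),20)])
b=cv2.imread('pics/b_scene.png')[:,:,::-1];b0=cv2.imread('pics/s1.png')[:,:,::-1];cs=shot('scene')
d=(np.abs(b.astype(int)-b0).sum(2)>90);hsv=cv2.cvtColor(b,cv2.COLOR_RGB2HSV);d&=(hsv[:,:,1]<90)&(hsv[:,:,2]>100)
print('scene new bright',[(s.tolist(),ray(cs,q,8).round().tolist()) for s,q in comps(d,(120,150,480,290),10)])
E
```

```text
[506.8 -70.4 186.2]
top
[209 179  48  50 610] [-22. -21.]
[236 220  10   8  68] [-53. -38.]
all bright [[233, 117, 22, 16, 103], [292, 121, 30, 15, 216], [330, 121, 24, 10, 180], [396, 124, 10, 10, 78], [146, 159, 117, 79, 4090], [258, 245, 14, 16, 171], [352, 265, 4, 10, 25]]
scene
[355 201  45  27 679] [18. -9.]
[630.3 199.5   8. ] [ 56 126  79] [ 54 121  74]
[629.8  50.6   8. ] [ 53 122  75] [ 50 117  72]
new bright [([382, 161, 43, 28, 1011], [593.0, -198.0, 8.0]), ([154, 163, 13, 15, 143], [618.0, 414.0, 8.0]), ([429, 165, 13, 53, 568], [547.0, -277.0, 8.0]), ([180, 177, 11, 9, 60], [590.0, 351.0, 8.0]), ([380, 188, 24, 18, 334], [537.0, -163.0, 8.0]), ([402, 191, 13, 15, 47], [534.0, -209.0, 8.0]), ([156, 193, 11, 13, 48], [544.0, 411.0, 8.0]), ([418, 192, 4, 10, 22], [537.0, -237.0, 8.0]), ([209, 196, 43, 31, 464], [509.0, 236.0, 8.0]), ([365, 202, 6, 6, 20], [517.0, -103.0, 8.0]), ([174, 209, 10, 15, 85], [499.0, 366.0, 8.0]), ([336, 214, 6, 9, 21], [486.0, -31.0, 8.0]), ([237, 220, 9, 9, 73], [476.0, 212.0, 8.0])]
scene new bright [([417, 174, 4, 19, 67], [398.0, 452.0, 8.0]), ([422, 187, 5, 6, 19], [438.0, 456.0, 8.0]), ([400, 188, 8, 7, 26], [432.0, 380.0, 8.0]), ([358, 199, 7, 6, 32], [464.0, 213.0, 8.0]), ([359, 200, 30, 16, 188], [495.0, 239.0, 8.0]), ([407, 206, 9, 5, 27], [525.0, 368.0, 8.0])]
```

Those spots were gripper parts and are now gone. Basin: one blob of 464 px and one of 73 px, about 7 cells at 72 px each. I'll confirm the count with circle detection.

```bash
python3 - <<'E'
from h import *
c=shot('top');im=c['img'];a0=cv2.imread('pics/t1.png')[:,:,::-1]
def cnt(im,x0,y0,x1,y1,p2=14):
    g=cv2.resize(cv2.cvtColor(im[y0:y1,x0:x1],cv2.COLOR_RGB2GRAY),None,fx=6,fy=6,interpolation=cv2.INTER_CUBIC)
    r=cv2.HoughCircles(g,cv2.HOUGH_GRADIENT,1,45,param1=80,param2=p2,minRadius=24,maxRadius=36)
    return [] if r is None else [(round(x0+u/6,1),round(y0+v/6,1),round(q/6,1)) for u,v,q in r[0]]
print('ref tray',cnt(a0,385,165,482,210))
r=cnt(im,200,170,262,236);M=np.array([[.992,.127],[-.127,.992]])
for q in r: print(q,(M.T@(ray(c,q[:2],18)[:2]-[535,242])).round())
hsv=cv2.cvtColor(im,cv2.COLOR_RGB2HSV)
m=(hsv[:,:,1]<80)
d=(np.abs(im.astype(int)-a0).sum(2)>90)&m
for y in range(192,232): print(''.join('#' if v else '.' for v in d[y,204:260]))
E
```

```text
ref tray [(np.float32(455.9), np.float32(181.9), np.float32(4.7)), (np.float32(466.1), np.float32(200.1), np.float32(4.8)), (np.float32(444.9), np.float32(178.1), np.float32(4.9)), (np.float32(467.8), np.float32(179.9), np.float32(4.6)), (np.float32(443.8), np.float32(198.6), np.float32(4.5)), (np.float32(454.6), np.float32(197.6), np.float32(4.3)), (np.float32(432.6), np.float32(197.6), np.float32(4.3))]
(np.float32(242.4), np.float32(210.6), np.float32(5.1)) [-21. -38.]
(np.float32(221.8), np.float32(214.1), np.float32(4.5)) [-35.  11.]
(np.float32(233.4), np.float32(212.4), np.float32(4.4)) [-27. -17.]
........................................................
........................................................
........................................................
........................................................
.........................................#####..........
........................................#######.........
.......................................#########........
.......................................#########........
...............................
[... 1092 characters left out ...]
................
....................#########......#####................
....................##########....#######...............
....................##########...#########..............
....................#########....#########..............
.....................########....#########..............
.....................########....#########..............
.......................####......#########..............
.................................#########..............
..................................#######...............
........................................................
........................................................
........................................................
```

The difference mask shows seven separate discs: (247,200), (245,210), (235,212), (213,208), (222,212), (228,221) and (241,224). All 7 are in the basin, so I can put the scoop down on the rest.

```bash
python3 - <<'E'
from h import *
chain([scoop_tool([532,3.2,60],-120,0),scoop_tool([532,3.2,6],-120,0)])
E
```

```text
t 24.7 tcp [508.3 -64.1 184.7] F [-0.1  0.7 -1.5] j [-0.73  0.05  0.84  1.86 -0.04  1.25 -0.41]
[1.004, -0.084, 0.539] [-0.0007, 0.0009, 0.0001] [572.  72. 103.]
[0.0, 0.0, 0.36] [0.0, 0.0, 0.0] [572.  72.  49.]
```

Call:
{"op": "carry_out", "data": {"moves": [{"x": 0.25, "y": -0.02, "z": 0.1, "rx": 0, "ry": 0, "rz": 0}, {"x": 0.5, "y": -0.04, "z": 0.2, "rx": 0, "ry": 0, "rz": 0}, {"x": 0.75, "y": -0.06, "z": 0.35, "rx": 0, "ry": 0, "rz": 0}, {"x": 1, "y": -0.084, "z": 0.54, "rx": -0.0007, "ry": 0.0009, "rz": 0}, {"x": 1, "y": -0.084, "z": 0.54, "rx": -0.0007, "ry": 0.0009, "rz": 0}, {"x": 1, "y": -0.084, "z": 0.54, "rx": -0.0007, "ry": 0.0009, "rz": 0}]}}

```text
time_s: 25.3
tool_pos: [570.6, 71.8, 101.1]
ee_rot: [[0.498, 0.867, -0.004], [0.867, -0.498, -0.003], [-0.004, -0.002, -1.0]]
wrist_force: [0.7, -1.4, -0.5]
opening: 13.5
gripper_force: 50.0
```

```bash
python3 - <<'E'
from h import *
chain([scoop_tool([532,3.2,6],-120,0)])
b=shot('scene');im=b['img']
print(pred(b,[(37.5,39,1.6),(37.5,-39,1.6),(-37.5,-39,1.6)]))
k=np.zeros((400,640),np.uint8);k[160:246,260:345]=orange(im)[160:246,260:345]
cs,_=cv2.findContours(k,cv2.RETR_EXTERNAL,cv2.CHAIN_APPROX_NONE);cs=[q for q in cs if cv2.contourArea(q)>50];print([(cv2.contourArea(q),cv2.approxPolyDP(q,1.5,True)[:,0].tolist()) for q in cs])
E
```

```text
t 25.3 tcp [570.6  71.8 101.1] F [ 0.7 -1.4 -0.5] j [-0.8   0.31  0.73  1.81 -0.23  1.12 -0.51]
[0.01, 0.006, 0.348] [-0.0003, 0.0007, 0.0004] [572.  72.  49.]
[[287.0, 215.4], [295.9, 199.8], [318.5, 205.2]]
[(405.0, [[295, 200], [287, 216], [310, 220], [315, 213], [315, 207], [311, 207], [312, 204], [307, 201], [308, 198], [302, 197], [301, 201]]), (1415.0, [[260, 182], [268, 178], [273, 179], [277, 182], [277, 188], [314, 184], [319, 179], [323, 163], [318, 160], [260, 160]])]
```

The lip corners match the prediction within 1 px, so there's no slip. Lowering onto the plate.

Call:
{"op": "carry_out", "data": {"moves": [{"x": 0.01, "y": 0.006, "z": 0.15, "rx": 0, "ry": 0.0007, "rz": 0}, {"x": 0.01, "y": 0.006, "z": 0.27, "rx": 0, "ry": 0.0007, "rz": 0}, {"x": 0.01, "y": 0.006, "z": 0.33, "rx": 0, "ry": 0.0007, "rz": 0}, {"x": 0.01, "y": 0.006, "z": 0.35, "rx": 0, "ry": 0.0007, "rz": 0}, {"x": 0.01, "y": 0.006, "z": 0.36, "rx": 0, "ry": 0.0007, "rz": 0}, {"x": 0.01, "y": 0.006, "z": 0.36, "rx": 0, "ry": 0.0007, "rz": 0}]}}

```text
time_s: 25.95
tool_pos: [573.4, 70.6, 49.7]
ee_rot: [[0.502, 0.865, 0.003], [0.865, -0.502, 0.004], [0.005, 0.0, -1.0]]
wrist_force: [-0.6, 0.3, -0.2]
opening: 13.5
gripper_force: 50.0
```

Call:
{"op": "carry_out", "data": {"moves": [{"x": 0, "y": 0, "z": 0.007, "rx": 0, "ry": 0, "rz": 0}, {"x": 0, "y": 0, "z": 0.007, "rx": 0, "ry": 0, "rz": 0}]}}

```text
time_s: 26.15
tool_pos: [573.0, 70.9, 48.2]
ee_rot: [[0.501, 0.865, 0.002], [0.865, -0.501, 0.004], [0.005, -0.0, -1.0]]
wrist_force: [0.3, 0.1, -0.1]
opening: 13.7
gripper_force: 50.0
```

Call:
{"op": "carry_out", "data": {"moves": [{"x": 0, "y": 0, "z": 0.007, "rx": 0, "ry": 0, "rz": 0}, {"x": 0, "y": 0, "z": 0.007, "rx": 0, "ry": 0, "rz": 0}, {"x": 0, "y": 0, "z": 0.007, "rx": 0, "ry": 0, "rz": 0}]}}

```text
time_s: 26.45
tool_pos: [572.7, 70.9, 46.7]
ee_rot: [[0.501, 0.865, 0.001], [0.865, -0.501, 0.004], [0.004, -0.001, -1.0]]
wrist_force: [-0.1, -0.3, -0.1]
opening: 13.9
gripper_force: 50.0
```

Call:
{"op": "carry_out", "data": {"moves": [{"x": 0, "y": 0, "z": 0.006, "rx": 0, "ry": 0, "rz": 0}, {"x": 0, "y": 0, "z": 0.006, "rx": 0, "ry": 0, "rz": 0}, {"x": 0, "y": 0, "z": 0.006, "rx": 0, "ry": 0, "rz": 0}]}}

```text
time_s: 26.75
tool_pos: [572.9, 71.0, 46.0]
ee_rot: [[0.501, 0.865, 0.001], [0.865, -0.501, 0.004], [0.004, -0.001, -1.0]]
wrist_force: [-0.4, -0.5, 1.0]
opening: 13.6
gripper_force: 50.0
```

Contact at 46.0. Release, then straight up.

Call:
{"op": "carry_out", "data": {"moves": [{"x": 0, "y": 0, "z": 0, "rx": 0, "ry": 0, "rz": 0}, {"x": 0, "y": 0, "z": 0, "rx": 0, "ry": 0, "rz": 0}, {"x": 0, "y": 0, "z": 0, "rx": 0, "ry": 0, "rz": 0}, {"x": 0, "y": 0, "z": 0, "rx": 0, "ry": 0, "rz": 0}, {"x": 0, "y": 0, "z": 0, "rx": 0, "ry": 0, "rz": 0}, {"x": 0, "y": 0, "z": 0, "rx": 0, "ry": 0, "rz": 0}, {"x": 0, "y": 0, "z": 0, "rx": 0, "ry": 0, "rz": 0}], "claw": 0.3}}

```text
time_s: 27.45
tool_pos: [572.7, 70.8, 45.8]
ee_rot: [[0.501, 0.865, 0.001], [0.865, -0.501, 0.004], [0.004, -0.001, -1.0]]
wrist_force: [0.3, 0.3, -0.2]
opening: 54.9
gripper_force: 0.0
```

Call:
{"op": "carry_out", "data": {"moves": [{"x": 0, "y": 0, "z": -0.1, "rx": 0, "ry": 0, "rz": 0}, {"x": 0, "y": 0, "z": -0.3, "rx": 0, "ry": 0, "rz": 0}, {"x": 0, "y": 0, "z": -0.6, "rx": 0, "ry": 0, "rz": 0}, {"x": 0, "y": 0, "z": -0.9, "rx": 0, "ry": 0, "rz": 0}, {"x": 0, "y": 0, "z": -1, "rx": 0, "ry": 0, "rz": 0}, {"x": 0, "y": 0, "z": -1, "rx": 0, "ry": 0, "rz": 0}]}}

```text
time_s: 28.05
tool_pos: [574.5, 70.3, 199.4]
ee_rot: [[0.502, 0.865, 0.007], [0.865, -0.502, 0.006], [0.009, 0.003, -1.0]]
wrist_force: [0.6, -0.3, -1.3]
opening: 56.4
gripper_force: 0.0
```

```bash
python3 - <<'E'
from h import *
e=np.array([.992,-.125]);off=np.array([507,374])
# approach -x side of the ball at OFF, tool aligned with discharger
p=[*(off-45*e),140]; R=np.array(env.read_state()['ee_rot'])
R2=tool(-7.3-90); R3=tool(-7.3)
R4=tool(-187.3)
for r in (R,R2,R3,R4): go([p[0],p[1],225],r)
b=shot('scene');im=b['img']
k=np.zeros((400,640),np.uint8);k[190:246,260:345]=orange(im)[190:246,260:345]
cs,_=cv2.findContours(k,cv2.RETR_EXTERNAL,cv2.CHAIN_APPROX_NONE);q=max(cs,key=cv2.contourArea);print(cv2.approxPolyDP(q,1.5,True)[:,0].tolist())
R=tool(-120)@np.diag([-1,1,-1.])
print([proj(b,np.array([532,3,3])+R@np.array(v)).round(1).tolist() for v in [(37.5,39,1.6),(37.5,-39,1.6)]])
print(env.read_state()['joint_pos'].round(2),env.read_state()['opening'])
E
```

```text
t 28.1 tcp [574.5  70.3 199.4] F [ 0.6 -0.3 -1.3] | shift [ 1.411 -1.68  -0.163] turn [0. 0. 0.]
t 28.1 tcp [574.5  70.3 199.4] F [ 0.6 -0.3 -1.3] | shift [ 1.411 -1.68  -0.163] turn [ 0.0008 -0.0013 -0.0633]
t 28.1 tcp [574.5  70.3 199.4] F [ 0.6 -0.3 -1.3] | shift [ 1.411 -1.68  -0.163] turn [ 0.0017 -0.0004 -0.3133]
t 28.1 tcp [574.5  70.3 199.4] F [ 0.6 -0.3 -1.3] | shift [ 1.411 -1.68  -0.163] turn [-0.0004 -0.0015  0.1867]
[[307, 210], [301, 225], [323, 230], [328, 219], [325, 214], [329, 213], [330, 208], [327, 211], [313, 207], [313, 210]]
[[288.0, 229.0], [296.6, 213.1]]
[-0.83  0.21  0.77  1.7  -0.16  1.29 -0.56] 56.622321696662596
```

The scoop is now about 12 px from where I left it in the scene view, so it has been knocked aside. Measuring its pose.

```bash
python3 - <<'E'
from h import *
b=shot('scene')
p=ray(b,(301,225.5),4.6);q=ray(b,(307,210),4.6);print(p,q,np.linalg.norm(p-q)); m=(p+q)/2;d=p-q;n=np.array([d[1],-d[0]])/np.linalg.norm(d[:2])
for s in(1,-1): print('heading',np.degrees(np.arctan2(*(s*n)[::-1])),'origin',m[:2]-37.5*s*n, np.linalg.norm(m[:2]-37.5*s*n-[532,3.2]))
a=shot('top');hsv=cv2.cvtColor(a['img'],cv2.COLOR_RGB2HSV);k=np.zeros((400,640),np.uint8);k[150:245,275:365]=orange(a['img'])[150:245,275:365]
cs,_=cv2.findContours(k,cv2.RETR_EXTERNAL,cv2.CHAIN_APPROX_NONE);print([(cv2.contourArea(c),cv2.approxPolyDP(c,2,True)[:,0].tolist()) for c in cs if cv2.contourArea(c)>20])
E
```

```text
[538.74853038  -6.39100131   4.6       ] [470.13971603  26.47370401   4.6       ] 76.07403146209599
heading -115.59515666480297 origin [520.64447996  43.86144066] 42.217302045653945
heading 64.40484333519704 origin [488.24376645 -23.77873796] 51.40486627015681
[(191.0, [[315, 190], [317, 218], [327, 196]])]
```

Scoop origin is now about (521,44), 42 mm off centre. I'll switch the isolator on first, then re-place the scoop with a clear view.

Call:
{"op": "carry_out", "data": {"moves": [{"x": 0.1, "y": -0.1, "z": -0.16, "rx": 0, "ry": 0, "rz": 0}, {"x": 0.3, "y": -0.35, "z": -0.16, "rx": 0, "ry": 0, "rz": 0}, {"x": 0.5, "y": -0.6, "z": -0.16, "rx": 0, "ry": 0, "rz": 0}, {"x": 0.7, "y": -0.84, "z": -0.16, "rx": 0, "ry": 0, "rz": 0}, {"x": 0.7, "y": -0.84, "z": -0.16, "rx": 0, "ry": 0, "rz": 0}], "claw": -1}}

```text
time_s: 28.7
tool_pos: [511.3, 232.6, 217.6]
ee_rot: [[0.49, 0.871, -0.004], [0.871, -0.49, 0.005], [0.002, -0.006, -1.0]]
wrist_force: [-0.4, 0.4, -0.4]
opening: 24.6
gripper_force: 0.0
```

Call:
{"op": "carry_out", "data": {"moves": [{"x": 0.2, "y": -0.25, "z": 0, "rx": 0, "ry": 0, "rz": -0.02}, {"x": 0.4, "y": -0.5, "z": 0, "rx": 0, "ry": 0, "rz": -0.04}, {"x": 0.6, "y": -0.7, "z": 0, "rx": 0, "ry": 0, "rz": -0.063}, {"x": 0.71, "y": -0.84, "z": 0, "rx": 0, "ry": 0, "rz": -0.063}, {"x": 0.71, "y": -0.84, "z": 0, "rx": 0, "ry": 0, "rz": -0.063}]}}

```text
time_s: 29.2
tool_pos: [456.4, 384.1, 217.8]
ee_rot: [[0.121, 0.993, -0.003], [0.993, -0.121, 0.002], [0.001, -0.003, -1.0]]
wrist_force: [-0.5, -0.3, 0.2]
opening: 0.1
gripper_force: 0.0
```

```bash
python3 - <<'E'
from h import *
e=np.array([.992,-.125]);off=np.array([507,374])
go([*(off-45*e),140],tool(-97.3));go([*(off+40*e),140],tool(-97.3))
print(env.read_state()['joint_pos'].round(2),env.read_state()['opening'])
E
```

```text
t 29.2 tcp [456.4 384.1 217.8] F [-0.5 -0.3  0.2] | shift [-0.025  0.045  0.519] turn [-0.0005 -0.0002  0.001 ]
t 29.2 tcp [456.4 384.1 217.8] F [-0.5 -0.3  0.2] | shift [-0.028  0.611  0.517] turn [-0.0005 -0.0002  0.001 ]
[-1.19  0.22  0.52  1.61 -0.12  1.34 -0.77] 0.08238205443315415
```

Call:
{"op": "carry_out", "data": {"moves": [{"x": -0.025, "y": 0.01, "z": 0.25, "rx": 0, "ry": 0, "rz": 0.001}, {"x": -0.025, "y": 0.02, "z": 0.5, "rx": 0, "ry": 0, "rz": 0.001}, {"x": -0.025, "y": 0.045, "z": 0.519, "rx": 0, "ry": 0, "rz": 0.001}, {"x": -0.025, "y": 0.045, "z": 0.519, "rx": 0, "ry": 0, "rz": 0.001}]}}

```text
time_s: 29.6
tool_pos: [467.1, 373.3, 141.7]
ee_rot: [[0.137, 0.991, -0.0], [0.991, -0.137, 0.001], [0.0, -0.001, -1.0]]
wrist_force: [-0.7, 0.1, 1.1]
opening: 0.6
gripper_force: 0.0
```

Call:
{"op": "carry_out", "data": {"moves": [{"x": 0, "y": 0.1, "z": 0, "rx": 0, "ry": 0, "rz": 0}, {"x": 0, "y": 0.2, "z": 0, "rx": 0, "ry": 0, "rz": 0}, {"x": 0, "y": 0.3, "z": 0, "rx": 0, "ry": 0, "rz": 0}, {"x": 0, "y": 0.4, "z": 0, "rx": 0, "ry": 0, "rz": 0}, {"x": 0, "y": 0.5, "z": 0, "rx": 0, "ry": 0, "rz": 0}, {"x": 0, "y": 0.6, "z": 0, "rx": 0, "ry": 0, "rz": 0}, {"x": 0, "y": 0.67, "z": 0, "rx": 0, "ry": 0, "rz": 0}, {"x": 0, "y": 0.67, "z": 0, "rx": 0, "ry": 0, "rz": 0}]}}

```text
time_s: 30.4
tool_pos: [568.6, 360.1, 142.6]
ee_rot: [[0.138, 0.99, 0.003], [0.99, -0.138, 0.002], [0.003, 0.002, -1.0]]
wrist_force: [0.9, 0.0, -0.1]
opening: 0.5
gripper_force: 0.0
```

Call:
{"op": "carry_out", "data": {"moves": [{"x": 0, "y": 0.02, "z": 0, "rx": 0, "ry": 0, "rz": 0}, {"x": 0, "y": 0.04, "z": 0, "rx": 0, "ry": 0, "rz": 0}, {"x": 0, "y": 0.04, "z": 0, "rx": 0, "ry": 0, "rz": 0}]}}

```text
time_s: 30.7
tool_pos: [572.2, 361.0, 143.0]
ee_rot: [[0.135, 0.991, 0.001], [0.991, -0.135, 0.004], [0.004, 0.0, -1.0]]
wrist_force: [-0.5, 0.8, 0.2]
opening: 0.5
gripper_force: 0.1
```

Call:
{"op": "carry_out", "data": {"moves": [{"x": 0, "y": 0.02, "z": 0, "rx": 0, "ry": 0, "rz": 0}, {"x": 0, "y": 0.03, "z": 0, "rx": 0, "ry": 0, "rz": 0}, {"x": 0, "y": 0.03, "z": 0, "rx": 0, "ry": 0, "rz": 0}]}}

```text
time_s: 31.0
tool_pos: [574.6, 361.0, 142.9]
ee_rot: [[0.134, 0.991, -0.003], [0.991, -0.134, 0.004], [0.003, -0.004, -1.0]]
wrist_force: [-5.9, -0.4, 1.9]
opening: 0.8
gripper_force: 2.9
```

Call:
{"op": "carry_out", "data": {"moves": [{"x": 0, "y": 0.015, "z": 0, "rx": 0, "ry": 0, "rz": 0}, {"x": 0, "y": 0.03, "z": 0, "rx": 0, "ry": 0, "rz": 0}, {"x": 0, "y": 0.03, "z": 0, "rx": 0, "ry": 0, "rz": 0}]}}

```text
time_s: 31.3
tool_pos: [575.0, 361.0, 142.8]
ee_rot: [[0.132, 0.991, -0.012], [0.991, -0.132, 0.003], [0.002, -0.012, -1.0]]
wrist_force: [-15.6, -1.5, 6.8]
opening: 0.2
gripper_force: 7.6
```

At the ON stop (15 N). I'll back off, rise and measure the ball and the scoop.

Call:
{"op": "carry_out", "data": {"moves": [{"x": 0, "y": -0.1, "z": 0, "rx": 0, "ry": 0, "rz": 0}, {"x": 0, "y": -0.2, "z": -0.1, "rx": 0, "ry": 0, "rz": 0}, {"x": 0, "y": -0.2, "z": -0.4, "rx": 0, "ry": 0, "rz": 0}, {"x": 0, "y": -0.2, "z": -0.65, "rx": 0, "ry": 0, "rz": 0}, {"x": 0, "y": -0.2, "z": -0.65, "rx": 0, "ry": 0, "rz": 0}], "claw": 0.3}}

```text
time_s: 31.8
tool_pos: [554.8, 364.6, 247.8]
ee_rot: [[0.135, 0.991, 0.011], [0.991, -0.135, 0.011], [0.012, 0.01, -1.0]]
wrist_force: [-1.1, 0.1, 0.2]
opening: 32.6
gripper_force: 0.0
```

```bash
cat > m.py <<'E'
from h import *
a=shot('top');b=shot('scene')
def big(c,lim):
    k=np.zeros((400,640),np.uint8);x0,y0,x1,y1=lim;k[y0:y1,x0:x1]=orange(c['img'])[y0:y1,x0:x1]
    cs,_=cv2.findContours(k,cv2.RETR_EXTERNAL,cv2.CHAIN_APPROX_NONE);return max(cs,key=cv2.contourArea)
q=big(a,(275,150,365,245));print('top',cv2.contourArea(q),cv2.approxPolyDP(q,2,True)[:,0].tolist());r=cv2.minAreaRect(q);B=cv2.boxPoints(r)
P=np.array([ray(a,p,12)[:2] for p in B]);print('box W',P.round().tolist(),P.mean(0).round(1))
for i in range(2): d=P[i+1]-P[i];print('edge',np.degrees(np.arctan2(d[1],d[0])).round(1),np.linalg.norm(d).round(1))
q=big(b,(260,185,345,246));print('scene',cv2.contourArea(q),cv2.approxPolyDP(q,1.5,True)[:,0].tolist())
hv=cv2.cvtColor(a['img'],cv2.COLOR_RGB2HSV)
red=((hv[:,:,0]<5)|(hv[:,:,0]>175))&(hv[:,:,1]>180)&(hv[:,:,2]>80)
print('red',[(s.tolist(),ray(a,u,148).round()) for s,u in comps(red,(140,150,200,235),10)])
hb=cv2.cvtColor(b['img'],cv2.COLOR_RGB2HSV);red=((hb[:,:,0]<5)|(hb[:,:,0]>175))&(hb[:,:,1]>180)&(hb[:,:,2]>80)
print('red scene',[(s.tolist(),u.round(1)) for s,u in comps(red,(390,160,450,235),10)],proj(b,[596,363,148]),proj(b,[507,374,148]))
E
python3 m.py
python3 - <<'E'
import cv2
t=cv2.imread('pics/t1.png')
E
```

```text
top 937.0 [[301, 184], [294, 193], [298, 198], [291, 198], [288, 211], [314, 224], [328, 196]]
box W [[508.0, 103.0], [580.0, 65.0], [541.0, -9.0], [469.0, 29.0]] [524.5  47.2]
edge -27.4 81.7
edge -118.0 84.3
scene 451.0 [[307, 210], [301, 226], [323, 230], [328, 219], [325, 214], [329, 213], [330, 208], [327, 211], [316, 207], [312, 211]]
red [([154, 165, 11, 9, 77], array([596., 362., 148.])), ([158, 217, 19, 5, 55], array([488., 344., 148.]))]
red scene [([424, 184, 8, 8, 49], array([427.3, 187.8]))] [428.54187689 188.65954384] [419.29893301 170.84562431]
```

The ball is back at (596,362), the ON position it started from. Computing the scoop pose from the lip corners in both views.

```bash
python3 - <<'E'
from h import *
a=shot('top');b=shot('scene')
L=[]
for c,u,v in((a,(328.3,195.8),(314,224.3)),(b,(301,226),(307,210))):
    p,q=ray(c,u,4.6)[:2],ray(c,v,4.6)[:2];print(p.round(1),q.round(1),np.linalg.norm(p-q).round(1));L.append((p,q))
p=(L[0][0]+L[1][0])/2;q=(L[0][1]+L[1][1])/2;d=p-q;n=np.array([d[1],-d[0]])/np.linalg.norm(d);o=(p+q)/2-37.5*n;h=np.degrees(np.arctan2(n[1],n[0]))
print('heading',h,'origin',o)
# handle end: black pixels on green, top view
V=cv2.cvtColor(a['img'],cv2.COLOR_RGB2HSV)[:,:,2];
print([(s.tolist(),ray(a,u,80).round()) for s,u in comps(V<50,(265,150,305,200),15)])
print('expected handle end',proj(a,[*(o-114*n),97]),'grip',o-80*n)
hp,hR=scoop_tool([*o,3],h,0);chain([([hp[0],hp[1],150],hR),(hp,hR)])
E
```

```text
[542.7  -6.4] [471.9  31.2] 80.2
[541.   -6.8] [470.1  26.5] 78.2
heading -116.59075643567445 origin [523.19287482  44.65670184]
[([265, 178, 32, 21, 185], array([555., 111.,  80.]))]
expected handle end [262.39829833 179.71809172] grip [559.00206102 116.19481884]
t 32.0 tcp [551.1 363.  239.4] F [-0.4 -0.7 -0.3] j [-1.04  0.36  0.56  1.42 -0.19  1.41 -0.62]
[-1.625, 0.275, 0.591] [-0.0001, -0.0004, 0.0523] [559. 116. 150.]
[0.0, 0.0, 0.693] [0.0, 0.0, 0.0] [559. 116.  46.]
```

Call:
{"op": "carry_out", "data": {"moves": [{"x": -0.2, "y": 0.035, "z": 0, "rx": 0, "ry": 0, "rz": 0}, {"x": -0.5, "y": 0.085, "z": 0, "rx": 0, "ry": 0, "rz": 0}, {"x": -0.8, "y": 0.135, "z": 0, "rx": 0, "ry": 0, "rz": 0}, {"x": -0.8, "y": 0.135, "z": 0, "rx": 0, "ry": 0, "rz": 0}]}}

```text
time_s: 32.4
tool_pos: [556.5, 232.1, 239.2]
ee_rot: [[0.147, 0.989, 0.0], [0.989, -0.147, -0.001], [-0.001, 0.001, -1.0]]
wrist_force: [0.0, 0.2, 0.1]
opening: 56.5
gripper_force: 0.0
```

Call:
{"op": "carry_out", "data": {"moves": [{"x": -0.3, "y": 0.05, "z": 0, "rx": 0, "ry": 0, "rz": 0.02}, {"x": -0.6, "y": 0.1, "z": 0.2, "rx": 0, "ry": 0, "rz": 0.04}, {"x": -0.825, "y": 0.14, "z": 0.4, "rx": 0, "ry": 0, "rz": 0.0523}, {"x": -0.825, "y": 0.14, "z": 0.5, "rx": 0, "ry": 0, "rz": 0.0523}, {"x": -0.825, "y": 0.14, "z": 0.5, "rx": 0, "ry": 0, "rz": 0.0523}]}}

```text
time_s: 32.9
tool_pos: [557.0, 115.3, 161.2]
ee_rot: [[0.449, 0.893, -0.005], [0.893, -0.449, 0.002], [-0.001, -0.005, -1.0]]
wrist_force: [0.7, 0.9, 0.8]
opening: 56.4
gripper_force: 0.0
```

```bash
python3 - <<'E'
from h import *
go([559,116.2,46.5],tool(-116.6)); print(env.read_state()['opening'])
E
```

```text
t 32.9 tcp [557.  115.3 161.2] F [0.7 0.9 0.8] | shift [0.012 0.013 0.764] turn [-0.0008  0.0001 -0.0003]
56.42584475573473
```

Call:
{"op": "carry_out", "data": {"moves": [{"x": 0.012, "y": 0.013, "z": 0.2, "rx": 0, "ry": 0, "rz": 0}, {"x": 0.012, "y": 0.013, "z": 0.4, "rx": 0, "ry": 0, "rz": 0}, {"x": 0.012, "y": 0.013, "z": 0.6, "rx": 0, "ry": 0, "rz": 0}, {"x": 0.012, "y": 0.013, "z": 0.72, "rx": 0, "ry": 0, "rz": 0}, {"x": 0.012, "y": 0.013, "z": 0.764, "rx": 0, "ry": 0, "rz": 0}, {"x": 0.012, "y": 0.013, "z": 0.764, "rx": 0, "ry": 0, "rz": 0}]}}

```text
time_s: 33.5
tool_pos: [561.8, 119.1, 49.5]
ee_rot: [[0.446, 0.895, -0.0], [0.895, -0.446, 0.003], [0.003, -0.002, -1.0]]
wrist_force: [0.5, 0.3, 1.2]
opening: 56.7
gripper_force: 0.0
```

Call:
{"op": "carry_out", "data": {"moves": [{"x": 0, "y": 0, "z": 0, "rx": 0, "ry": 0, "rz": 0}, {"x": 0, "y": 0, "z": 0, "rx": 0, "ry": 0, "rz": 0}, {"x": 0, "y": 0, "z": 0, "rx": 0, "ry": 0, "rz": 0}, {"x": 0, "y": 0, "z": 0, "rx": 0, "ry": 0, "rz": 0}, {"x": 0, "y": 0, "z": 0, "rx": 0, "ry": 0, "rz": 0}, {"x": 0, "y": 0, "z": 0, "rx": 0, "ry": 0, "rz": 0}, {"x": 0, "y": 0, "z": 0, "rx": 0, "ry": 0, "rz": 0}], "claw": -1, "squeeze": 40}}

```text
time_s: 34.2
tool_pos: [562.1, 117.7, 50.1]
ee_rot: [[0.448, 0.894, 0.001], [0.894, -0.448, 0.004], [0.004, -0.001, -1.0]]
wrist_force: [-0.4, -0.4, 0.7]
opening: 13.9
gripper_force: 40.0
```

```bash
python3 - <<'E'
from h import *
d=np.array([532,3.2])-np.array([523.2,44.7])
p=env.read_state()['tool_pos'];chain([([p[0],p[1],p[2]+25],tool(-116.6)),([p[0]+d[0],p[1]+d[1],p[2]+25],tool(-116.6)),([p[0]+d[0],p[1]+d[1],p[2]+3],tool(-116.6))])
b=shot('scene');print(pred(b,[(37.5,39,1.6),(37.5,-39,1.6)]))
E
```

```text
t 34.2 tcp [562.1 117.7  50.1] F [-0.4 -0.4  0.7] j [-0.82  0.36  0.67  1.85 -0.27  1.01 -0.5 ]
[0.001, -0.0, -0.167] [-0.0001, -0.0006, 0.0] [562. 118.  75.]Traceback (most recent call last):
  File "<stdin>", line 3, in <module>
  File "h.py", line 51, in chain
    print(np.round(R0.T@(p-p0)/150,3).tolist(),np.round(Ro.from_matrix(R0.T@R).as_rotvec()/2/np.pi,4).tolist(),np.round(p));p0,R0=p,R
                         ~^~~
TypeError: unsupported operand type(s) for -: 'list' and 'list'
```

Call:
{"op": "carry_out", "data": {"moves": [{"x": 0, "y": 0, "z": -0.08, "rx": 0, "ry": 0, "rz": 0}, {"x": 0, "y": 0, "z": -0.167, "rx": 0, "ry": 0, "rz": 0}, {"x": -0.08, "y": 0.06, "z": -0.167, "rx": 0, "ry": 0, "rz": 0}, {"x": -0.15, "y": 0.12, "z": -0.167, "rx": 0, "ry": 0, "rz": 0}, {"x": -0.221, "y": 0.176, "z": -0.167, "rx": 0, "ry": 0, "rz": 0}, {"x": -0.221, "y": 0.176, "z": -0.1, "rx": 0, "ry": 0, "rz": 0}, {"x": -0.221, "y": 0.176, "z": -0.04, "rx": 0, "ry": 0, "rz": 0}, {"x": -0.221, "y": 0.176, "z": -0.03, "rx": 0, "ry": 0, "rz": 0}]}}

```text
time_s: 35.0
tool_pos: [569.2, 76.5, 52.1]
ee_rot: [[0.447, 0.894, -0.003], [0.894, -0.447, 0.003], [0.002, -0.004, -1.0]]
wrist_force: [-0.0, 0.7, 0.2]
opening: 13.5
gripper_force: 40.0
```

Call:
{"op": "carry_out", "data": {"moves": [{"x": 0, "y": 0, "z": 0.015, "rx": 0, "ry": 0, "rz": 0}, {"x": 0, "y": 0, "z": 0.015, "rx": 0, "ry": 0, "rz": 0}, {"x": 0, "y": 0, "z": 0.015, "rx": 0, "ry": 0, "rz": 0}]}}

```text
time_s: 35.3
tool_pos: [570.9, 76.6, 52.1]
ee_rot: [[0.447, 0.894, 0.001], [0.894, -0.447, 0.004], [0.004, -0.001, -1.0]]
wrist_force: [0.4, -0.4, -1.1]
opening: 13.4
gripper_force: 40.0
```

```bash
python3 - <<'E'
from h import *
go([570.9,76.2,48],tool(-116.6))
b=shot('scene');k=np.zeros((400,640),np.uint8);k[185:246,260:345]=orange(b['img'])[185:246,260:345]
cs,_=cv2.findContours(k,cv2.RETR_EXTERNAL,cv2.CHAIN_APPROX_NONE);q=max(cs,key=cv2.contourArea);print(cv2.approxPolyDP(q,1.5,True)[:,0].tolist())
S=tool(-116.6)@np.diag([-1,1,-1.]);print([proj(b,np.array([532,3.2,3])+S@np.array(v)).round(1).tolist() for v in [(37.5,39,1.6),(37.5,-39,1.6)]])
E
```

```text
t 35.3 tcp [570.9  76.6  52.1] F [ 0.4 -0.4 -1.1] | shift [-0.003  0.001  0.028] turn [-0.0001 -0.0006  0.0001]
[[295, 213], [288, 229], [310, 234], [316, 220], [311, 221], [310, 212], [302, 210], [301, 214]]
[[288.5, 229.6], [295.8, 213.4]]
```

Call:
{"op": "carry_out", "data": {"moves": [{"x": 0, "y": 0, "z": 0.01, "rx": 0, "ry": 0, "rz": 0}, {"x": 0, "y": 0, "z": 0.01, "rx": 0, "ry": 0, "rz": 0}, {"x": 0, "y": 0, "z": 0.01, "rx": 0, "ry": 0, "rz": 0}]}}

```text
time_s: 35.65
tool_pos: [570.9, 76.3, 50.7]
ee_rot: [[0.448, 0.894, 0.001], [0.894, -0.448, 0.004], [0.004, -0.001, -1.0]]
wrist_force: [0.6, -0.2, -2.4]
opening: 13.5
gripper_force: 40.0
```

Call:
{"op": "carry_out", "data": {"moves": [{"x": 0, "y": 0, "z": 0.007, "rx": 0, "ry": 0, "rz": 0}, {"x": 0, "y": 0, "z": 0.007, "rx": 0, "ry": 0, "rz": 0}, {"x": 0, "y": 0, "z": 0.007, "rx": 0, "ry": 0, "rz": 0}]}}

```text
time_s: 35.95
tool_pos: [571.2, 76.3, 50.0]
ee_rot: [[0.448, 0.894, 0.002], [0.894, -0.448, 0.004], [0.004, -0.0, -1.0]]
wrist_force: [-0.7, 0.7, 4.3]
opening: 13.4
gripper_force: 40.0
```

Call:
{"op": "carry_out", "data": {"moves": [{"x": 0, "y": 0, "z": -0.003, "rx": 0, "ry": 0, "rz": 0}, {"x": 0, "y": 0, "z": -0.003, "rx": 0, "ry": 0, "rz": 0}, {"x": 0, "y": 0, "z": -0.003, "rx": 0, "ry": 0, "rz": 0}, {"x": 0, "y": 0, "z": -0.003, "rx": 0, "ry": 0, "rz": 0}, {"x": 0, "y": 0, "z": -0.003, "rx": 0, "ry": 0, "rz": 0}, {"x": 0, "y": 0, "z": -0.003, "rx": 0, "ry": 0, "rz": 0}, {"x": 0, "y": 0, "z": -0.003, "rx": 0, "ry": 0, "rz": 0}], "claw": 0.3}}

```text
time_s: 36.65
tool_pos: [570.8, 76.2, 50.0]
ee_rot: [[0.448, 0.894, 0.001], [0.894, -0.448, 0.004], [0.004, -0.001, -1.0]]
wrist_force: [0.1, -0.2, 0.6]
opening: 55.1
gripper_force: 0.0
```

Call:
{"op": "carry_out", "data": {"moves": [{"x": 0, "y": 0, "z": -0.1, "rx": 0, "ry": 0, "rz": 0}, {"x": 0, "y": 0, "z": -0.3, "rx": 0, "ry": 0, "rz": 0}, {"x": 0, "y": 0, "z": -0.6, "rx": 0, "ry": 0, "rz": 0}, {"x": 0, "y": 0, "z": -0.9, "rx": 0, "ry": 0, "rz": 0}, {"x": 0, "y": 0, "z": -1, "rx": 0, "ry": 0, "rz": 0}, {"x": 0, "y": 0, "z": -1, "rx": 0, "ry": 0, "rz": 0}]}}

```text
time_s: 37.25
tool_pos: [572.6, 75.7, 203.7]
ee_rot: [[0.448, 0.894, 0.007], [0.894, -0.448, 0.006], [0.009, 0.004, -1.0]]
wrist_force: [0.6, -0.2, -0.1]
opening: 56.7
gripper_force: 0.0
```

Call:
{"op": "carry_out", "data": {"moves": [{"x": -0.2, "y": 0, "z": -0.1, "rx": 0, "ry": 0, "rz": 0}, {"x": -0.5, "y": 0.1, "z": -0.2, "rx": 0, "ry": 0, "rz": 0}, {"x": -0.8, "y": 0.2, "z": -0.2, "rx": 0, "ry": 0, "rz": 0}, {"x": -1, "y": 0.2, "z": -0.2, "rx": 0, "ry": 0, "rz": 0}, {"x": -1, "y": 0.2, "z": -0.2, "rx": 0, "ry": 0, "rz": 0}]}}

```text
time_s: 37.75
tool_pos: [527.5, -77.9, 228.2]
ee_rot: [[0.456, 0.89, -0.002], [0.89, -0.456, 0.003], [0.002, -0.003, -1.0]]
wrist_force: [0.7, 0.5, 0.3]
opening: 56.6
gripper_force: 0.0
```

Call:
{"op": "carry_out", "data": {"moves": [{"x": -0.3, "y": 0, "z": 0, "rx": 0, "ry": 0, "rz": 0}, {"x": -0.6, "y": 0, "z": 0, "rx": 0, "ry": 0, "rz": 0}, {"x": -0.8, "y": 0.1, "z": 0, "rx": 0, "ry": 0, "rz": 0}, {"x": -1, "y": 0.2, "z": 0, "rx": 0, "ry": 0, "rz": 0}, {"x": -1, "y": 0.2, "z": 0, "rx": 0, "ry": 0, "rz": 0}, {"x": -1, "y": 0.2, "z": 0, "rx": 0, "ry": 0, "rz": 0}]}}

```text
time_s: 38.35
tool_pos: [489.4, -219.1, 227.5]
ee_rot: [[0.449, 0.894, -0.001], [0.894, -0.449, 0.004], [0.003, -0.003, -1.0]]
wrist_force: [-0.2, 0.2, -0.5]
opening: 56.4
gripper_force: 0.0
```

```bash
python3 m.py; python3 - <<'E'
from h import *
print(env.read_state()['tool_pos'])
a=shot('top');a0=cv2.imread('pics/t1.png')[:,:,::-1];hsv=cv2.cvtColor(a['img'],cv2.COLOR_RGB2HSV)
d=(np.abs(a['img'].astype(int)-a0).sum(2)>90)&(hsv[:,:,1]<80)
print([(s.tolist()) for s,q in comps(d,(200,165,265,240),15)])
g=(hsv[:,:,1]<90)&(hsv[:,:,2]>120);g0=cv2.cvtColor(a0,cv2.COLOR_RGB2HSV);g0=(g0[:,:,1]<90)&(g0[:,:,2]>120)
for m in(g0,g): print('objs',[s.tolist() for s,q in comps(m,(200,100,450,158),25)],[s.tolist() for s,q in comps(m,(240,242,400,285),25)])
E
```

```text
top 991.0 [[317, 178], [311, 187], [315, 194], [307, 194], [304, 206], [331, 220], [344, 191]]
box W [[518.0, 63.0], [592.0, 24.0], [552.0, -51.0], [478.0, -12.0]] [534.9   5.7]
edge -27.6 83.2
edge -118.1 85.5
scene 476.5 [[295, 213], [288, 230], [311, 234], [316, 222], [312, 218], [316, 217], [318, 212], [315, 214], [301, 210], [300, 214]]
red [([154, 165, 11, 9, 77], array([596., 362., 148.])), ([158, 217, 19, 5, 55], array([488., 344., 148.]))]
red scene [([424, 184, 8, 8, 49], array([427.3, 187.8]))] [428.54187689 188.65954384] [419.29893301 170.84562431]
[ 490.12832186 -217.59000703  227.8422518 ]
[[209, 196, 43, 31, 465], [237, 220, 9, 9, 73]]
objs [[233, 117, 22, 16, 97], [330, 121, 24, 10, 151], [292, 125, 25, 11, 173], [396, 124, 10, 10, 77]] [[258, 245, 14, 16, 167], [352, 259, 23, 23, 364]]
objs [[233, 117, 22, 16, 104], [292, 119, 31, 17, 237], [329, 120, 25, 11, 196], [396, 124, 10, 10, 79]] [[258, 245, 15, 16, 174], [352, 259, 23, 23, 397]]
```

The scoop is centred on the plate, the isolator is ON, all 7 cells are in the basin and the bystanders haven't moved. Handing in.

```bash
python3 -c "
from bench import env
print(env.close_job())"
```

```text
the job is handed in; nothing more can be done
None
```

I handed the job in at about 38 s of the 210 s allowed, with no verdict returned: all 7 cells are in the basin, the isolator is on, and the scoop is centred on its rest plate after being knocked off-centre once and set back.

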